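Rehang the draught shield door

ROBOT

A 6-joint arm with a two-finger parallel gripper is mounted at the origin on the work surface. World frame = base frame: x ahead of the robot, y to its left, z up, the work surface at z = 0. Lengths are in mm, angles in rad, forces in N, time in s.
With the tool pointing down it reaches from about 275 to 1000 mm from the base axis. Payload 8.4 kg.
Tool frame: the origin (TCP) lies midway between the tips of the shut fingers; the grasp point (between the pads) lies 19 mm behind it; z points along the fingers, x is the direction in which the jaws open and shut, and the axes are right-handed (so a half turn about z gives the same grasp; the last joint's range is limited). The gripper opens to 85 mm and grips with 20 to 120 N. Pads are 22 mm wide; open, the fingers measure 114 mm over their backs; the gripper's body (76 mm by 85 mm) begins 54 mm behind the grasp point. The pads swing forward as they close: fully open they stand 13 mm farther back than shut.
Start: joints at [1.27, 0.353, 1.633, -0, 1.155, -0.002], TCP at [183.982, 597.309, 231.281] pointing down, gripper open.
Joint ranges: [-2.63, 2.63], [-0.92, 2.1], [0.06, 2.66], [-1.3, 4.44], [0, 2.69], [-3.02, 3.02]. Speed limits (rad/s): [2.22, 2.22, 2.79, 3.14, 3.14, 3.14].

INTERFACE

Orientations are given as [roll, pitch, yaw] about the fixed x, y, z axes, in that order (R = Rz(yaw) Ry(pitch) Rx(roll)).
In Python, from rig import sense, grab_frame, camera_model, job gives the robot as it stands.
- The arm moves only by the tool arm_command, never from a script. Its argument "plan" is a list of rows, each an object with "translation": the shift along the tool's x, y, z in cm, a list of three; "twist": the turn about the tool's z in rad; "gripper": the opening, from 0 (shut) to 1 (fully open). A call has exactly 5 rows; each row is the pose to reach, as a shift and turn from the pose measured when the call began, along the tool's axes at that moment; what a row does not reach only later rows make up. A row lasts 1/12 s, in which the tool goes at most 41.7 mm and 7.16 degrees, less where a joint would pass 70% of its speed; a pose out of reach is approached as far as the arm can. A call with a gripper value outside its range is refused whole. The fingers move at their own pace and stop on an object; "squeeze" is the grip in N (left out, the last holds). Time passes only in rows, so rows that repeat a pose let the fingers close, or fill a call up. It gives the time, the measured TCP pose, the force and the opening at its end, in the units of the state.
- sense(): the state, without advancing time (a new reading comes with each control period).
- grab_frame(name): name is "scene" or "top"; returns the picture (420x560x3 uint8, blue, green, red); there is no depth.
- camera_model(name): a dict with "fx", "fy", "cx", "cy" (pixels), "dist_coeffs" ([k1, k2, p1, p2, k3] as OpenCV has them; the pictures are not rectified), "pose" (4x4, takes a point from camera to world coordinates). Camera axes: x right, y down, z forward; pixel columns grow to the right and rows downward; lengths in mm; the calibration is good to about 2 mm. A picture is of the moment at which its call begins. camera_model takes no time and is no camera call.
- job.sign_off(): hands the job in, once; it reports no verdict.
The state is a dict: "clock": time; "qpos": joint angles; "qvel": joint speeds; "joint_efforts": joint torques, N m; "eef_pos": TCP position; "tcp_rot": TCP orientation; "contact_force": force on the tool from outside, world axes, zero at the start; "wrist_torque": the same for the moment, N m; "opening": opening from 0.0 (shut) to 1.0 (fully open).
Only numpy, scipy, OpenCV 4.12 (cv2) and the standard library are available. Lean on these libraries where they do the work, as an engineer would, in place of code of your own. Each camera call takes 0.05 s, during which the arm holds its last target.

TASK

The washed door of the balance's draught shield stands in the white rack. Hang it back on the shield, standing open about square to the doorway: feel for the two hinge pins with light contact (the hinge strip is never exactly at its nominal place) and gently lower both knuckles onto their pins together, fully down, without forcing, knocking or dropping it. Then let go, swing the door shut against its rubber buffers, and leave everything else as it stands.

Things in the scene. Friction and masses are not known exactly. Their poses are not given: they have to be found in the camera images.
- door: Loose lift-off door, 0.26 to 0.42 kg, upright in the rack: aluminium-framed clear leaf 140 wide, 150 tall, 10 thick, two steel knuckles off one upright edge. Origin: on the knuckles' axis, at the lower knuckle's lower face. z up; leaf spans x -166 to -26, y -5 to 5, z -15 to 135. -y is the outer face, with a black knob (12 across, 16 out) at x -156, z 60. Hung fully home, the origin is 40 above the table.
- upper_knuckle (a point): On the knuckle axis at the upper knuckle's lower face, 100 mm above the door's origin. Each knuckle is a vertical tube, 22 mm outside, 11.6 mm through hole, 18 mm tall, joined to the leaf, 26 mm from the axis, by a small tab.
- door_grip (a point): Middle of the door's top edge (door frame x -96, y 0, z 135 mm), about over its centre of mass. The frame is solid for 28 mm below the edge: grip it there across the 10 mm thickness (door y), firmly, since contact at the knuckles pivots the door between the fingers. Axes as the door's.
- door_edge (a point): On the inner (+y) face of the door at its free edge, mid-height (door frame x -166, y 5, z 60 mm).
- rack: Fixed white plastic rack, 110 by 120 mm, 10 mm floor; two pairs of prongs, tops 50 mm above the table and 14 mm apart, hold the door's lower edge in a slot along the rack's x axis. Origin: centre of its underside. Lift the door straight up by at least 45 mm to clear it.
- shield: Fixed draught shield: box of aluminium posts and clear panels, 170 (x) by 200 (y) by 185 mm tall, doorway in its -y side. Origin: centre of its underside, z up. A hinge strip at the doorway's +x end carries two upright pins on one axis. Door yaw equals the shield's when shut, and is 1.57 rad more (leaf to the shield's -y) when open square. The hung door swings freely. A knock or push of door on shield over 50 N is too much.
- hinge_nominal (a point): Nominal hinge axis at the lower shoulder's face, 40 mm up (shield x 88, y -126, z 40). The true axis lies up to 5 mm off along shield x and up to 5 mm along y, vertical, heights exact; the offset is not measured. Each pin: 9 mm thick, 14 mm tall, flat tip with 1.2 mm chamfer, on a shoulder 18 across and 6 thick, on an arm that runs 26 mm in +y to an upright bar.
- hinge_upper (a point): Nominal hinge axis at the upper shoulder's face, 140 mm up, off by the same unmeasured amount. The lower knuckle must stand between the two shoulders, so bring the door in sideways from the shield's -y side, its origin 56 to 110 mm above the table, then lower it.
- buffer (a point): Midway between the tips, at rest, of two soft rubber buffers (10 mm across, 60 and 150 mm up; slow damped springs, 8 mm of give under about 3 N; they push back slowly) that stick 21 mm out of the latch post at the doorway's -x end (shield x -62, y -121, z 105 mm). Shut: the leaf's inner face rests against them.
- bottle: Bystander: amber bottle, 60 mm across, 130 mm tall, loose. Origin: centre of its underside.
- mortar: Bystander: white ceramic mortar bowl, 100 mm across, 60 mm tall, loose. Origin: centre of its underside.
- beaker: Bystander: glass beaker, 60 mm across, 80 mm tall, loose. Origin: centre of its underside.
Mind the look-alikes: they are no part of the job. Leave any blue or orange look-alike of the door alone.

How it is judged:
By the outcome, as a careful person would: the job done as asked, in the order asked, and still so for the second after the job is handed in, with the robot touching nothing.
It also fails if it takes over 72 s, if anything falls off the work surface, if the arm or the gripper's body presses on something with over 40 N, if the wrist force passes 120 N, or if a joint passes its speed limit or range.

## Working session

There is one attempt and no reset: what is moved stays moved. The work goes in short steps, Python scripts to look and compute and a tool call to move; the robot and the scene stay as the last step left them, time stands still between calls to the robot, and variables do not carry over. Pictures are saved under pics/ and viewed, and the job is handed in when it is done.

Besides the shell and the picture viewer there is one more tool, called after "Request:" as name([rows], argument=value, ...), one row to a line, values as JSON. arm_command: Moves the arm, as the interface text tells. Its arguments: {"type":"object","properties":{"plan":{"type":"array","items":{"type":"object","properties":{"translation":{"type":"array","items":{"type":"number"}},"twist":{"type":"number"},"gripper":{"type":"number"}}}},"squeeze":{"type":"number"}},"required":["plan"]}

```bash
mkdir -p pics; ls
python3 - <<'E'
from rig import sense, grab_frame, camera_model
import cv2
s=sense(); print(s)
for n in("scene","top"):
    cv2.imwrite(f"pics/{n}0.png",grab_frame(n)); print(camera_model(n))
E
```

```text
pics
{'clock': 0.0, 'qpos': array([ 1.26958434e+00,  3.53654722e-01,  1.63415551e+00, -1.07246230e-05,
        1.15518310e+00, -2.38347836e-03]), 'qvel': array([-0.00085502, -0.00162181, -0.00150911,  0.00058243,  0.00140948,
       -0.00037111]), 'joint_efforts': array([-2.59026347e-04, -6.05253196e+01, -3.42063224e+01, -3.15538819e-05,
        9.44662490e-03, -1.34762396e-05]), 'eef_pos': array([183.8504028 , 596.84151907, 230.54842314]), 'tcp_rot': array([3.14158619e+00, 1.40069902e-03, 1.27197215e+00]), 'contact_force': array([-0.32124813, -0.4124898 ,  0.30415591]), 'wrist_torque': array([-0.03929756,  0.00760416,  0.03038367]), 'opening': 1.0039789227079225}
{'fx': 434.3934971663157, 'fy': 434.3934971663157, 'cx': 278.094140170972, 'cy': 211.7372082449311, 'dist_coeffs': array([-0.13769709,  0.        ,  0.        ,  0.        ,  0.        ]), 'pose': array([[ 3.63750523e-01,  5.80615075e-01, -7.28403522e-01,
         1.18143429e+03],
       [ 9.31289094e-01, -2.10183477e-01,  2.97529038e-01,
        -3.33873359e+02],
       [ 1.96514597e-02, -7.86580600e-01, -6.17174837e-01,
         6.74363291e+02],
       [ 0.00000000e+00,  0.00000000e+00,  0.00000000e+00,
         1.00000000e+00]])}
{'fx': 384.1676052486483, 'fy': 384.1676052486483, 'cx': 280.31043259196866, 'cy': 209.49955217108072, 'dist_coeffs': array([0.02884186, 0.        , 0.        , 0.        , 0.        ]), 'pose': array([[-1.57335683e-02, -9.95595480e-01,  9.24234558e-02,
         4.38180454e+02],
       [-9.99758610e-01,  1.70820708e-02,  1.38175108e-02,
        -5.80950663e+01],
       [-1.53354353e-02, -9.21837470e-02, -9.95623916e-01,
         9.58763262e+02],
       [ 0.00000000e+00,  0.00000000e+00,  0.00000000e+00,
         1.00000000e+00]])}
```

View pics/scene0.png

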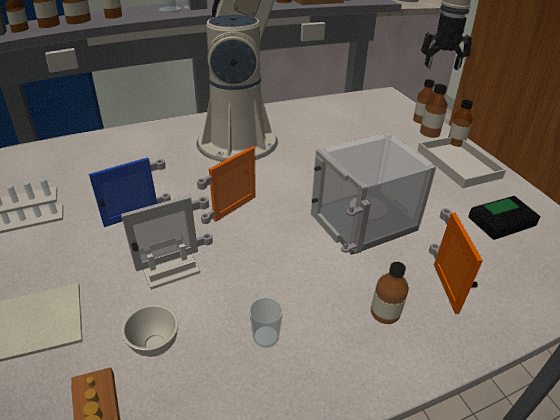

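View pics/top0.png

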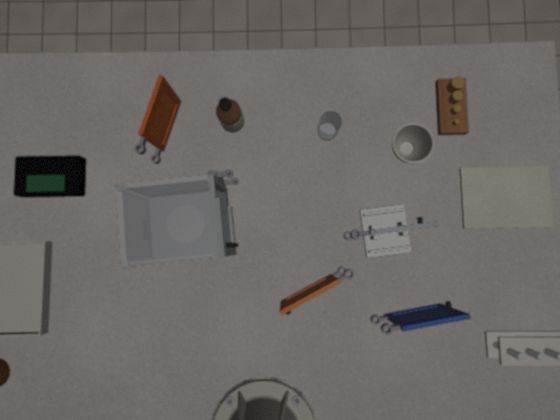

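Run:
```python
import cv2
t=cv2.imread("pics/top0.png"); s=cv2.imread("pics/scene0.png")
def crop(im,x0,y0,x1,y1,f,n):
    c=cv2.resize(im[y0:y1,x0:x1],None,fx=f,fy=f,interpolation=cv2.INTER_CUBIC)
    c=cv2.convertScaleAbs(c,alpha=1.4,beta=10); cv2.imwrite(n,c)
crop(t,335,195,445,265,7,"pics/t_door.png")
crop(t,110,160,250,275,5,"pics/t_shield.png")
crop(s,110,180,220,290,5,"pics/s_door.png")
crop(s,300,125,440,260,4.4,"pics/s_shield.png")
```

```text
(no output)
```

View pics/t_door.png

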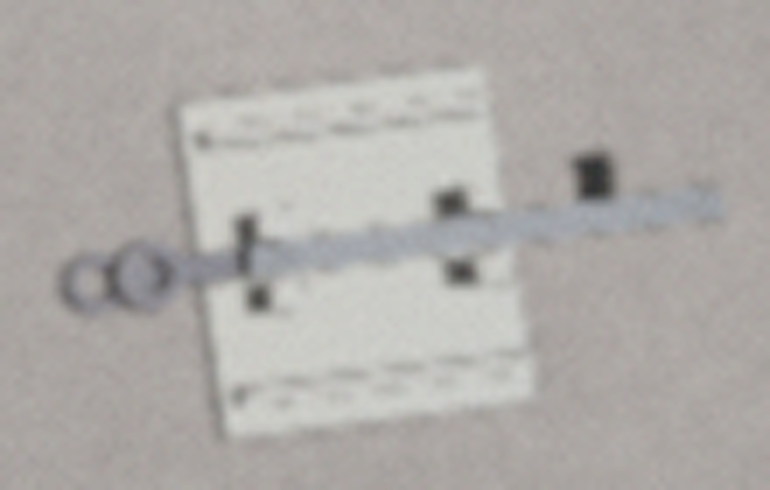

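View pics/t_shield.png

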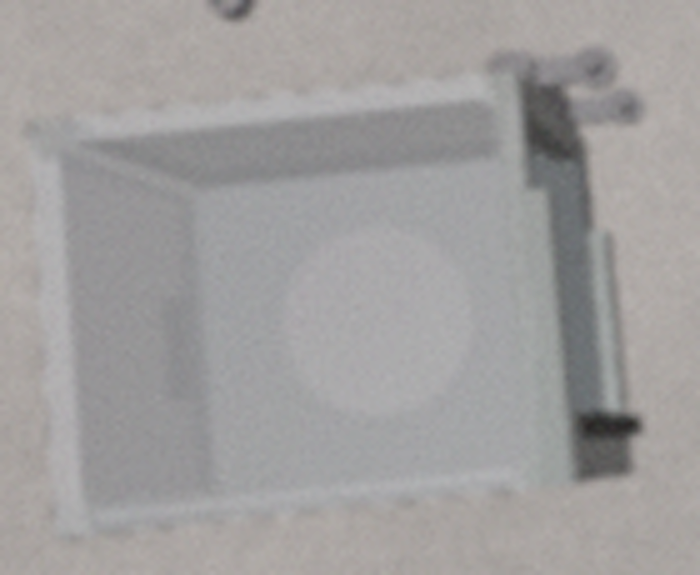

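View pics/s_door.png

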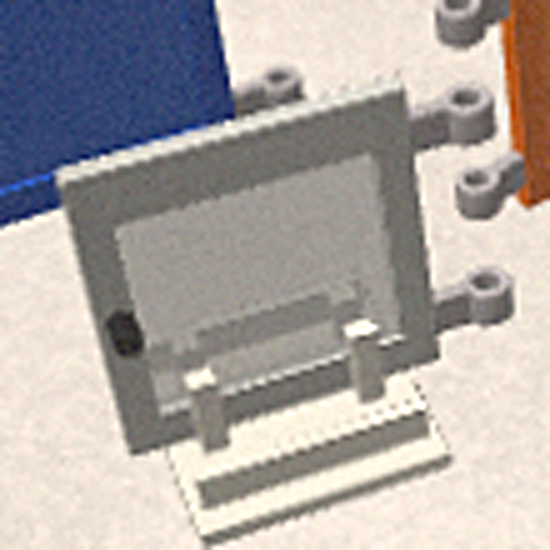

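View pics/s_shield.png

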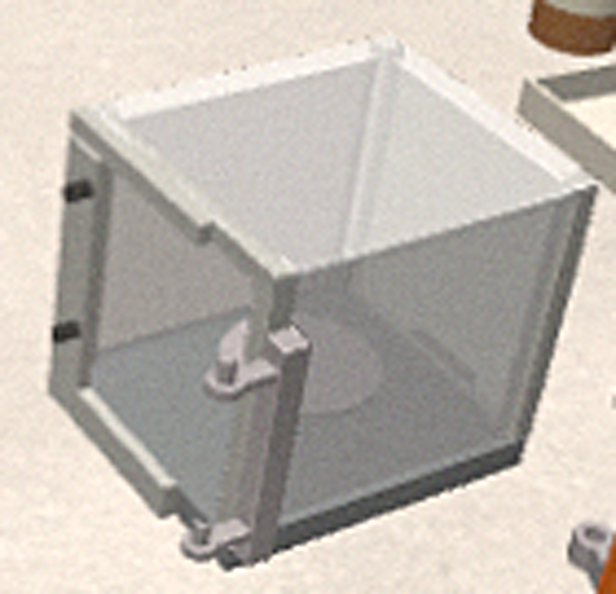

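```bash
cat > h.py <<'E'
import numpy as np, cv2
from scipy.optimize import least_squares
from rig import camera_model
C={n:camera_model(n) for n in("scene","top")}
def proj(n,P):
    c=C[n];T=np.linalg.inv(c["pose"]);K=np.array([[c["fx"],0,c["cx"]],[0,c["fy"],c["cy"]],[0,0,1]])
    p,_=cv2.projectPoints(np.atleast_2d(np.float64(P)),cv2.Rodrigues(T[:3,:3])[0],T[:3,3],K,c["dist_coeffs"]);return p[:,0]
def ray_z(n,uv,z):
    c=C[n];K=np.array([[c["fx"],0,c["cx"]],[0,c["fy"],c["cy"]],[0,0,1]])
    q=cv2.undistortPoints(np.float64([[uv]]),K,c["dist_coeffs"])[0,0]
    d=c["pose"][:3,:3]@[q[0],q[1],1];o=c["pose"][:3,3];return o+d*(z-o[2])/d[2]
def uc(x,y,f,x0,y0):return ((x+.5)/f-.5+x0,(y+.5)/f-.5+y0)
def W(p,L,z0):
    x,y,a=p;L=np.atleast_2d(L);c,s=np.cos(a),np.sin(a)
    return np.c_[x+c*L[:,0]-s*L[:,1],y+s*L[:,0]+c*L[:,1],L[:,2]+z0]
def fit(obs,p0,z0):
    def f(p):return np.concatenate([(proj(n,W(p,L,z0))[0]-uv) for n,L,uv in obs])
    r=least_squares(f,p0,loss="soft_l1");return r.x,f(r.x).reshape(-1,2)
E
python3 - <<'E'
from h import *
td=lambda x,y:uc(x,y,7,335,195); sd=lambda x,y:uc(x,y,5,110,180)
ts=lambda x,y:uc(x,y,5,110,160); ss=lambda x,y:uc(x,y,4.4,300,125)
obs=[("top",[0,0,118],td(142,275)),("top",[0,0,18],td(90,283)),("top",[-166,0,135],td(720,203)),
("scene",[0,0,118],sd(470,100)),("scene",[0,0,18],sd(490,282)),("scene",[-166,-5,135],sd(68,185)),("scene",[-26,-5,135],sd(408,95)),
("scene",[-166,-5,-15],sd(135,452)),("scene",[-26,-5,-15],sd(437,357))]
p,r=fit(obs,[450,-150,1.7],25);print("door",p,r.round(1).tolist())
for z0 in(0,):
  for n,uv in (("top",td(142,275)),("scene",sd(470,100))): print(n,ray_z(n,uv,143))
  print("grip",W(p,[-96,0,135],25))
so=[("top",[-85,100,185],ts(75,530)),("top",[85,100,185],ts(35,128)),("top",[85,-100,185],ts(525,68)),("top",[-85,-100,185],ts(575,483)),
("scene",[-85,-100,185],ss(72,112)),("scene",[85,-100,185],ss(287,272)),("scene",[85,100,185],ss(597,187)),("scene",[-85,100,185],ss(388,42))]
p,r=fit(so,[500,200,.1],0);print("shield",p,r.round(1).tolist())
print("nom",W(p,[88,-126,40],0))
print("meas upper",ray_z("top",ts(597,68),154),ray_z("scene",ss(228,362),154))
print("meas lower",ray_z("top",ts(630,104),54),ray_z("scene",ss(200,527),54))
for n in C: print(n,proj(n,W(p,[[88,-126,154],[88,-126,54],[-62,-121,150]],0)).round(1).tolist())
E
```

```text
door [ 461.0109787  -205.54156707    1.67611185] [[1.0, -0.7], [0.8, -0.5], [0.3, -0.4], [0.2, -1.1], [0.1, -0.9], [-0.9, -1.2], [0.5, -2.2], [0.1, 0.5], [1.7, -0.1]]
top [ 459.56092086 -203.36562238  143.        ]
scene [ 464.647367   -206.87003095  143.        ]
grip [[ 471.10259028 -301.00967366  160.        ]]
shield [4.94286380e+02 1.76346951e+02 1.04126389e-01] [[-0.8, 1.8], [0.4, -1.5], [0.0, -1.2], [-1.2, -1.1], [1.0, -1.1], [-3.3, 1.6], [-0.5, -1.5], [-1.4, -2.2]]
nom [[594.90597906  60.17597231  40.        ]]
meas upper [592.22737996  60.90442573 154.        ] [602.38698838  59.81471199 154.        ]
meas lower [593.69422941  60.00297134  54.        ] [602.72527158  58.37268248  54.        ]
scene [[349.8, 204.7], [344.1, 241.9], [313.2, 169.2]]
top [[229.3, 171.9], [235.5, 179.9], [234.9, 242.5]]
```

Run:
```python
import cv2,numpy as np
t=cv2.imread("pics/top0.png"); s=cv2.imread("pics/scene0.png")
def crop(im,x0,y0,x1,y1,f):
    c=cv2.resize(im[y0:y1,x0:x1],None,fx=f,fy=f,interpolation=cv2.INTER_CUBIC)
    return cv2.convertScaleAbs(c,alpha=1.4,beta=10)
a=crop(s,335,190,375,255,9); b=crop(t,205,165,245,190,10)
cv2.imwrite("pics/s_pin.png",a);cv2.imwrite("pics/t_pin.png",cv2.convertScaleAbs(b,alpha=1.3))
```

```text
(no output)
```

View pics/s_pin.png

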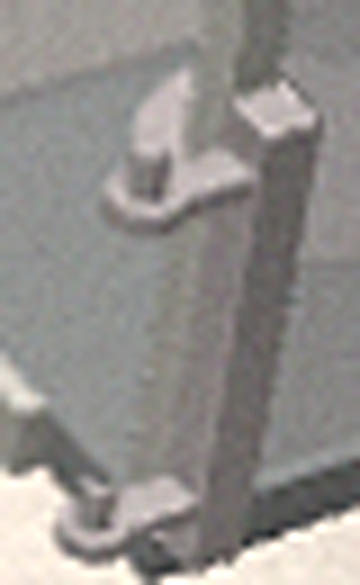

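View pics/t_pin.png

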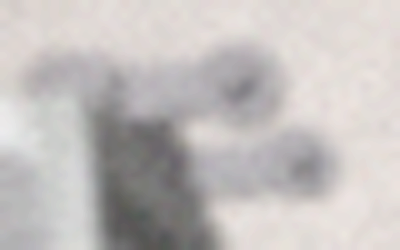

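Run:
```python
from h import *
sp=lambda x,y:uc(x,y,9,335,190); tp=lambda x,y:uc(x,y,10,205,165)
P0=[595,60]
for n in C: print(n,proj(n,[[*P0,z] for z in(154,140,54,40)]).round(1).tolist(), proj(n,[[605,60,154],[595,70,154]]).round(1).tolist())
obs=[("scene",154,sp(150,153)),("scene",140,sp(148,192)),("scene",54,sp(97,488)),("scene",40,sp(97,522)),("top",140,tp(243,82)),("top",40,tp(304,160))]
for n,z,uv in obs: print(n,z,np.round(uv,1),ray_z(n,uv,z).round(1))
f=lambda p,w:np.concatenate([proj(n,[[p[0],p[1],z]])[0]-uv for n,z,uv in obs if w in n])
for w in("scene","top",""):
  r=least_squares(f,P0,args=(w,));print(w,r.x.round(1),r.fun.round(1))
```

```text
scene [[349.7, 204.8], [348.9, 210.3], [344.0, 241.9], [343.3, 246.7]] [[352.2, 207.6], [354.1, 203.7]]
top [[229.4, 171.9], [230.4, 173.1], [235.6, 179.9], [236.4, 180.8]] [[229.4, 167.3], [224.7, 172.0]]
scene 154 [351.2 206.6] [601.3  59.9 154. ]
scene 140 [351.  210.9] [598.3  63.1 140. ]
scene 54 [345.3 243.8] [601.2  59.8  54. ]
scene 40 [345.3 247.6] [598.9  62.9  40. ]
top 140 [228.8 172.8] [595.9  63.3 140. ]
top 40 [235.  180.6] [595.8  63.4  40. ]
scene [599.9  61.4] [ 0.3 -0.6 -0.3  0.6  0.4 -0.6 -0.4  0.5]
top [595.8  63.3] [-0.  0.  0. -0.]
 [597.9  62.5] [ 0.3 -1.2 -0.3 -0.   0.4 -1.3 -0.4 -0.2  0.3 -0.9  0.4 -0.9]
```

```bash
cat > go.py <<'E'
# usage: go.py x y z yaw -> tool-frame cm delta and twist
import sys,numpy as np
from rig import sense
s=sense();from scipy.spatial.transform import Rotation as Ro
R=Ro.from_euler("xyz",s["tcp_rot"]).as_matrix()
print("t",round(s["clock"],2),"pos",s["eef_pos"].round(1),"rpy",s["tcp_rot"].round(4),"F",s["contact_force"].round(2),"M",s["wrist_torque"].round(3),"open",round(s["opening"],3))
if len(sys.argv)>3:
    d=np.array([float(a) for a in sys.argv[1:4]])-s["eef_pos"]
    print("tool cm",(R.T@d/10).round(2),"twist",round(s["tcp_rot"][2]-float(sys.argv[4]),4))
E
python3 go.py 471 -301 230 0.105
```

```text
t 0.1 pos [183.9 596.9 230.6] rpy [3.1416e+00 1.2000e-03 1.2720e+00] F [ 0.56 -0.89 -1.12] M [0.01  0.022 0.027] open 1.0
tool cm [-77.36  53.87   0.16] twist 1.167
```

Request:
arm_command([
  {"translation":[-3.3,2.3,0],"twist":0.12,"gripper":1},
  {"translation":[-6.6,4.6,0],"twist":0.24,"gripper":1},
  {"translation":[-9.9,6.9,0],"twist":0.36,"gripper":1},
  {"translation":[-13.2,9.2,0],"twist":0.48,"gripper":1},
  {"translation":[-16.5,11.5,0],"twist":0.6,"gripper":1},
])

```text
clock: 0.52
eef_pos: [245.1, 403.3, 230.4]
tcp_rot: [3.14, 0.002, 0.667]
contact_force: [1.4, -0.6, 0.7]
opening: 0.999
```

```bash
python3 go.py 471 -301 230 0.105
```

```text
t 0.52 pos [245.1 403.3 230.4] rpy [3.1405e+00 1.7000e-03 6.6670e-01] F [ 1.4  -0.61  0.68] M [-0.038  0.004  0.032] open 0.999
tool cm [-25.81  69.32   0.16] twist 0.5617
```

Request:
arm_command([
  {"translation":[-1.4,3.8,0],"twist":0.11,"gripper":1},
  {"translation":[-2.8,7.6,0],"twist":0.22,"gripper":1},
  {"translation":[-4.2,11.4,0],"twist":0.33,"gripper":1},
  {"translation":[-5.6,15.2,0],"twist":0.44,"gripper":1},
  {"translation":[-7.1,19.1,0],"twist":0.56,"gripper":1},
])

```text
clock: 0.93
eef_pos: [307.3, 207.7, 230.7]
tcp_rot: [3.14, 0.001, 0.102]
contact_force: [0.8, -0.5, -0.1]
opening: 0.999
```

```bash
python3 go.py 471 -301 230 0.105
```

```text
t 0.93 pos [307.3 207.7 230.7] rpy [3.1399e+00 5.0000e-04 1.0210e-01] F [ 0.83 -0.51 -0.11] M [ 0.04  -0.035 -0.05 ] open 0.999
tool cm [11.1  52.28  0.15] twist -0.0029
```

Request:
arm_command([
  {"translation":[0.8,4.0,0],"twist":0,"gripper":1},
  {"translation":[1.7,8.0,0],"twist":0,"gripper":1},
  {"translation":[2.5,12.0,0],"twist":0,"gripper":1},
  {"translation":[3.4,16.0,0],"twist":0,"gripper":1},
  {"translation":[4.2,20.0,0],"twist":0,"gripper":1},
])

```text
clock: 1.35
eef_pos: [369.5, 11.0, 231.2]
tcp_rot: [3.14, -0.0, 0.102]
contact_force: [1.6, 1.1, -0.2]
opening: 0.998
```

Request:
arm_command([
  {"translation":[0.8,4.0,0],"twist":0,"gripper":1},
  {"translation":[1.7,8.0,0],"twist":0,"gripper":1},
  {"translation":[2.5,12.0,0],"twist":0,"gripper":1},
  {"translation":[3.4,16.0,0],"twist":0,"gripper":1},
  {"translation":[4.2,20.0,0],"twist":0,"gripper":1},
])

```text
clock: 1.77
eef_pos: [431.6, -186.0, 231.4]
tcp_rot: [3.14, -0.0, 0.101]
contact_force: [0.0, -0.0, 0.2]
opening: 1.003
```

```bash
python3 go.py 471 -301 128 0.105
```

```text
t 1.77 pos [ 431.6 -186.   231.4] rpy [ 3.1401e+00 -2.0000e-04  1.0140e-01] F [ 0.04 -0.04  0.21] M [ 0.016 -0.002  0.016] open 1.003
tool cm [ 2.75 11.83 10.36] twist -0.0036
```

Request:
arm_command([
  {"translation":[0.9,3.9,0],"twist":0,"gripper":0.6},
  {"translation":[1.8,7.9,0],"twist":0,"gripper":0.6},
  {"translation":[2.75,11.8,0],"twist":0,"gripper":0.6},
  {"translation":[2.75,11.8,0],"twist":0,"gripper":0.6},
  {"translation":[2.75,11.8,2],"twist":0,"gripper":0.6},
])

```text
clock: 2.18
eef_pos: [473.1, -304.0, 213.8]
tcp_rot: [3.137, -0.004, 0.099]
contact_force: [0.7, 0.7, -0.2]
opening: 0.602
```

```bash
python3 go.py 471 -301 128 0.105
python3 - <<'E'
from rig import *
import cv2
s=grab_frame("scene");cv2.imwrite("pics/s1.png",cv2.resize(s[130:300,80:260],None,fx=4,fy=3.5,interpolation=2))
t=grab_frame("top");cv2.imwrite("pics/t1.png",cv2.resize(t[180:280,330:450],None,fx=6,fy=6,interpolation=2))
E
```

```text
t 2.18 pos [ 473.1 -304.   213.8] rpy [ 3.1366 -0.0044  0.0988] F [ 0.71  0.7  -0.16] M [-0.024 -0.035 -0.014] open 0.602
tool cm [-0.22 -0.36  8.58] twist -0.0062
```

View pics/s1.png

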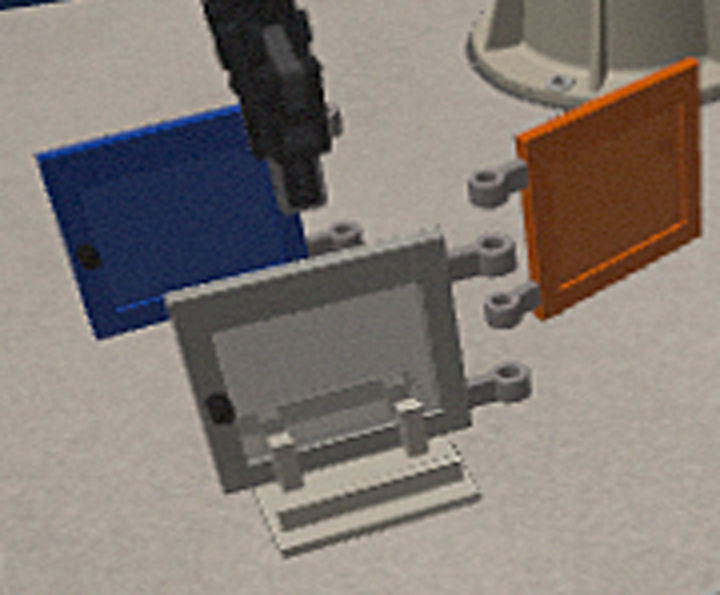

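View pics/t1.png

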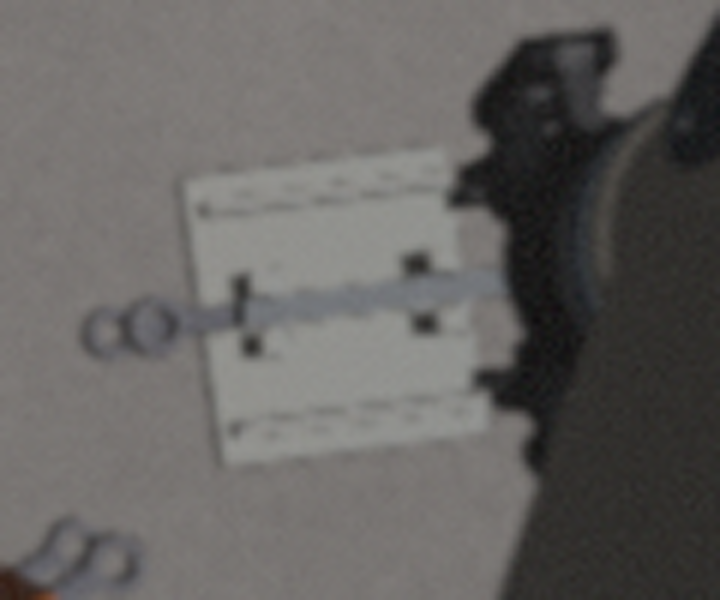

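Request:
arm_command([
  {"translation":[-0.2,-0.35,2.0],"twist":0,"gripper":0.6},
  {"translation":[-0.2,-0.35,4.5],"twist":-0.006,"gripper":0.6},
  {"translation":[-0.2,-0.35,6.8],"twist":-0.006,"gripper":0.6},
  {"translation":[-0.2,-0.35,8.3],"twist":-0.006,"gripper":0.6},
  {"translation":[-0.2,-0.35,8.6],"twist":-0.006,"gripper":0.6},
])

```text
clock: 2.7
eef_pos: [465.0, -295.2, 120.7]
tcp_rot: [-3.137, 0.007, 0.107]
contact_force: [-0.5, 0.3, 0.2]
opening: 0.605
```

```bash
python3 go.py 471 -301 128 0.105
python3 - <<'E'
from rig import *
import cv2
s=grab_frame("scene");cv2.imwrite("pics/s2.png",cv2.resize(s[130:300,80:260],None,fx=4,fy=3.5,interpolation=2))
E
```

```text
t 2.7 pos [ 465.  -295.2  120.7] rpy [-3.1371  0.0072  0.1071] F [-0.49  0.34  0.22] M [-0.027  0.049  0.02 ] open 0.605
tool cm [ 0.53  0.64 -0.73] twist 0.0021
```

View pics/s2.png

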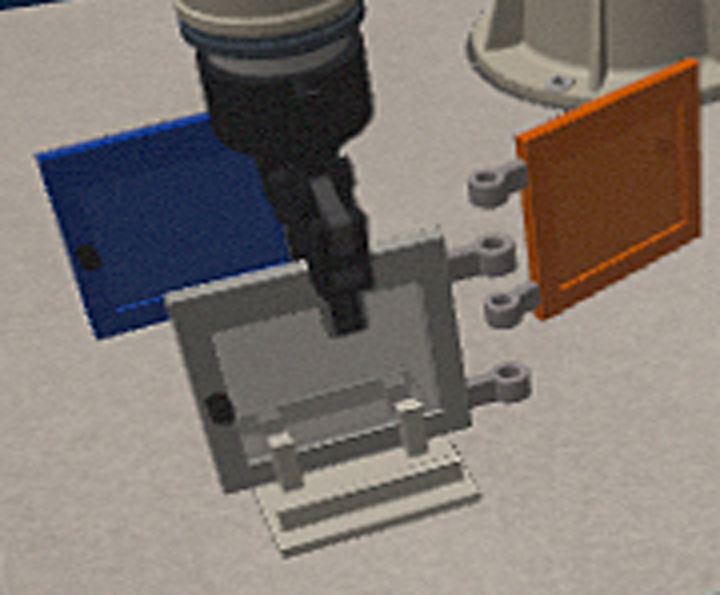

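Request:
arm_command([
  {"translation":[0.3,0.3,-0.6],"twist":0,"gripper":0.6},
  {"translation":[0.5,0.6,-0.7],"twist":0,"gripper":0.6},
  {"translation":[0.5,0.6,-0.7],"twist":0,"gripper":0.6},
  {"translation":[0.5,0.6,-0.7],"twist":0,"gripper":0.6},
  {"translation":[0.5,0.6,-0.7],"twist":0,"gripper":0.6},
])

```text
clock: 3.17
eef_pos: [471.6, -301.3, 129.3]
tcp_rot: [-3.139, 0.005, 0.107]
contact_force: [-1.0, 0.2, -0.2]
opening: 0.604
```

```bash
python3 go.py 471 -301 128 0.105
```

```text
t 3.17 pos [ 471.6 -301.3  129.3] rpy [-3.1386  0.0053  0.107 ] F [-1.05  0.19 -0.25] M [ 0.007 -0.007 -0.001] open 0.604
tool cm [-0.06 -0.04  0.13] twist 0.002
```

Request:
arm_command([
  {"translation":[0,0,0.1],"twist":0.002,"gripper":0.25},
  {"translation":[0,0,0.1],"twist":0.002,"gripper":0.15},
  {"translation":[0,0,0.1],"twist":0.002,"gripper":0.05},
  {"translation":[0,0,0.1],"twist":0.002,"gripper":0},
  {"translation":[0,0,0.1],"twist":0.002,"gripper":0},
], squeeze=30)

```text
clock: 3.58
eef_pos: [471.6, -301.3, 128.4]
tcp_rot: [-3.139, 0.005, 0.105]
contact_force: [-0.1, -0.1, 0.9]
opening: 0.113
```

```bash
python3 go.py 471 -301 128 0.105
```

```text
t 3.58 pos [ 471.6 -301.3  128.4] rpy [-3.1386  0.0054  0.105 ] F [-0.07 -0.08  0.92] M [-0.018 -0.063 -0.012] open 0.113
tool cm [-0.06 -0.04  0.04] twist -0.0
```

Request:
arm_command([
  {"translation":[0,0,0],"twist":0,"gripper":0},
  {"translation":[0,0,-0.3],"twist":0,"gripper":0},
  {"translation":[0,0,-0.8],"twist":0,"gripper":0},
  {"translation":[0,0,-1.4],"twist":0,"gripper":0},
  {"translation":[0,0,-2.0],"twist":0,"gripper":0},
], squeeze=100)

```text
clock: 4.0
eef_pos: [471.5, -301.2, 148.7]
tcp_rot: [-3.138, 0.006, 0.105]
contact_force: [0.0, -0.8, -3.2]
opening: 0.104
```

Request:
arm_command([
  {"translation":[0,0,-0.8],"twist":0,"gripper":0},
  {"translation":[0,0,-1.7],"twist":0,"gripper":0},
  {"translation":[0,0,-2.7],"twist":0,"gripper":0},
  {"translation":[0,0,-3.5],"twist":0,"gripper":0},
  {"translation":[0,0,-3.8],"twist":0,"gripper":0},
])

```text
clock: 4.42
eef_pos: [472.5, -301.8, 188.7]
tcp_rot: [-3.14, 0.004, 0.105]
contact_force: [-0.3, 0.1, -2.8]
opening: 0.1
```

```bash
python3 go.py 471 -301 188 0.105
python3 - <<'E'
from rig import *
import cv2
s=grab_frame("scene");cv2.imwrite("pics/s3.png",cv2.resize(s[110:300,80:260],None,fx=4,fy=3.1,interpolation=2))
E
```

```text
t 4.42 pos [ 472.5 -301.8  188.7] rpy [-3.1398  0.0039  0.105 ] F [-0.31  0.07 -2.85] M [-0.049  0.012  0.024] open 0.1
tool cm [-0.14 -0.09  0.07] twist 0.0
```

View pics/s3.png

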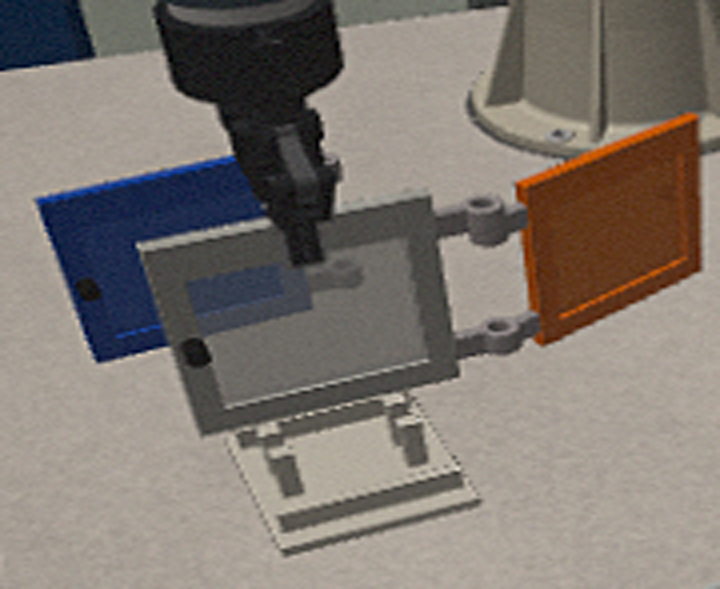

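Request:
arm_command([
  {"translation":[0.8,-1.0,0],"twist":0,"gripper":0},
  {"translation":[2.2,-2.8,0],"twist":0,"gripper":0},
  {"translation":[4.0,-5.0,0],"twist":0,"gripper":0},
  {"translation":[6.0,-7.5,0],"twist":0,"gripper":0},
  {"translation":[8.0,-10.0,0],"twist":0,"gripper":0},
])

```text
clock: 4.88
eef_pos: [542.0, -192.4, 188.1]
tcp_rot: [-3.139, 0.004, 0.104]
contact_force: [0.6, -1.1, -3.4]
opening: 0.096
```

Request:
arm_command([
  {"translation":[2.0,-2.5,0],"twist":0,"gripper":0},
  {"translation":[4.0,-5.0,0.2],"twist":0,"gripper":0},
  {"translation":[5.8,-7.3,0.4],"twist":0,"gripper":0},
  {"translation":[7.1,-8.9,0.6],"twist":0,"gripper":0},
  {"translation":[7.5,-9.4,0.6],"twist":0,"gripper":0},
])

```text
clock: 5.3
eef_pos: [608.0, -87.6, 181.1]
tcp_rot: [-3.138, 0.004, 0.106]
contact_force: [1.7, 0.1, -2.7]
opening: 0.103
```

```bash
python3 go.py 612 -83 175 0.105
```

```text
t 5.3 pos [608.  -87.6 181.1] rpy [-3.1382  0.0045  0.1063] F [ 1.67  0.06 -2.66] M [-0.118  0.025 -0.028] open 0.103
tool cm [ 0.45 -0.41  0.61] twist 0.0013
```

Request:
arm_command([
  {"translation":[0.2,-0.2,0.2],"twist":0,"gripper":0},
  {"translation":[0.4,-0.4,0.5],"twist":0.001,"gripper":0},
  {"translation":[0.4,-0.4,0.6],"twist":0.001,"gripper":0},
  {"translation":[0.4,-0.4,0.6],"twist":0.001,"gripper":0},
  {"translation":[0.4,-0.4,0.6],"twist":0.001,"gripper":0},
])

```text
clock: 5.72
eef_pos: [611.0, -84.1, 175.0]
tcp_rot: [-3.138, 0.005, 0.104]
contact_force: [-0.3, -0.4, -4.2]
opening: 0.105
```

```bash
python3 go.py 612 -83 175 0.105
python3 - <<'E'
from rig import *
import cv2
s=grab_frame("scene");t=grab_frame("top");cv2.imwrite("pics/s4r.png",s);cv2.imwrite("pics/t4r.png",t)
f=lambda im,a,b,c,d,k,n:cv2.imwrite(n,cv2.convertScaleAbs(cv2.resize(im[b:d,a:c],None,fx=k,fy=k,interpolation=2),alpha=1.6,beta=5))
f(s,250,120,400,260,4,"pics/s4.png");f(t,200,155,310,225,7,"pics/t4.png")
E
```

```text
t 5.72 pos [611.  -84.1 175. ] rpy [-3.1383  0.005   0.1042] F [-0.29 -0.37 -4.19] M [-0.042 -0.003  0.04 ] open 0.105
tool cm [ 0.11 -0.1  -0.  ] twist -0.0008
```

View pics/s4.png

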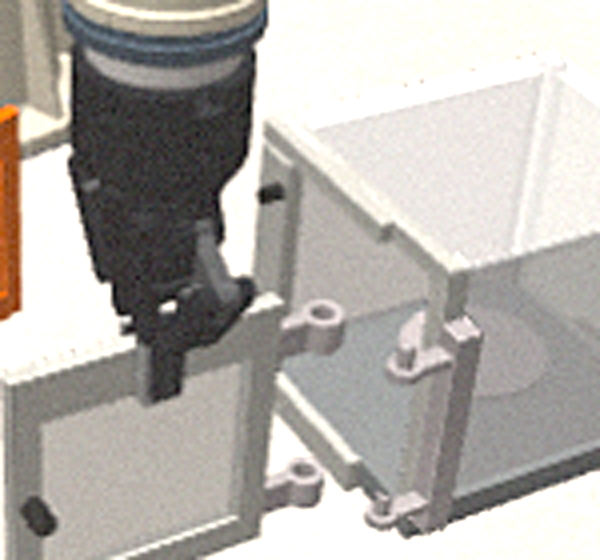

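View pics/t4.png

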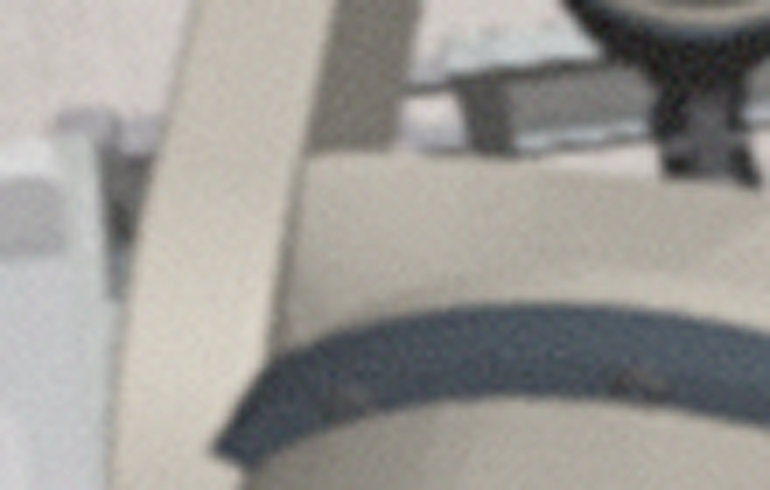

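Run:
```python
import cv2
s=cv2.imread("pics/s4r.png")
f=lambda im,a,b,c,d,k,n:cv2.imwrite(n,cv2.convertScaleAbs(cv2.resize(im[b:d,a:c],None,fx=k,fy=k,interpolation=2),alpha=1.2,beta=5))
f(s,310,185,370,255,8,"pics/s4z.png")
```

```text
(no output)
```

View pics/s4z.png

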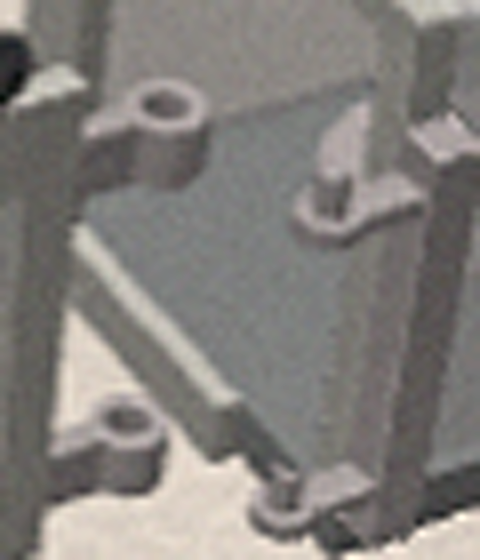

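```bash
cat > ov.py <<'E'
from h import *
def ov(src,out,hx,hy,kx,ky,kz,x0=310,y0=185,x1=370,y1=255,k=8,extra=None):
    im=cv2.imread(src)[y0:y1,x0:x1];im=cv2.convertScaleAbs(cv2.resize(im,None,fx=k,fy=k,interpolation=2),alpha=1.2,beta=5)
    a=np.linspace(0,2*np.pi,60)
    def circ(x,y,z,r,c):
        p=proj("scene",np.c_[x+r*np.cos(a),y+r*np.sin(a),a*0+z]);p=((p-[x0,y0]+.5)*k-.5)
        cv2.polylines(im,[np.int32(p.round())],True,c,1)
    for b in(0,100):
        circ(hx,hy,40+b,9,(0,0,255));circ(hx,hy,34+b,9,(0,0,255));circ(hx,hy,54+b,4.5,(0,255,0))
        circ(kx,ky,kz+18+b,11,(255,0,0));circ(kx,ky,kz+18+b,5.8,(255,0,0));circ(kx,ky,kz+b,11,(255,0,0))
    cv2.imwrite(out,im)
E
python3 - <<'E'
from ov import *
uz=lambda x,y:uc(x,y,8,310,185)
for z,p in((189.6,(168,103)),(89.6,(125,418)),(154,(333,178)),(54,(285,478))): print(z,ray_z("scene",uz(*p),z).round(1))
ov("pics/s4r.png","pics/ov4.png",600,61,604,12,71.6)
E
```

```text
189.6 [602.3   9.6 189.6]
89.6 [601.3   8.3  89.6]
154 [602.   59.5 154. ]
54 [602.6  58.7  54. ]
```

View pics/ov4.png

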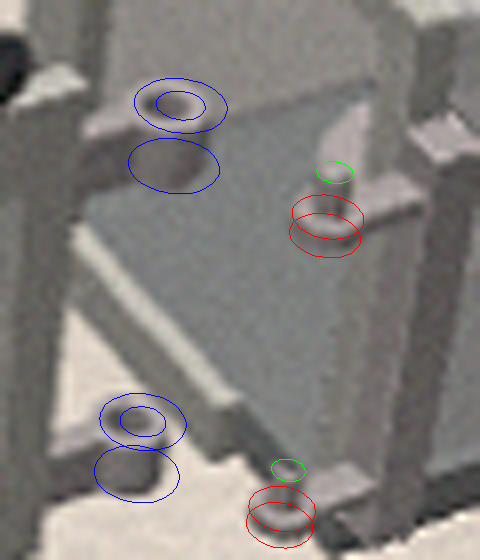

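Run:
```python
import cv2,numpy as np
s=cv2.imread("pics/s4r.png")
def c(a,b,w,h,k=14): 
    im=cv2.resize(s[b:b+h,a:a+w],None,fx=k,fy=k,interpolation=cv2.INTER_CUBIC)
    im=cv2.normalize(im,None,0,255,cv2.NORM_MINMAX)
    for i in range(0,w,5): cv2.putText(im,str(a+i),(i*k,10),0,.35,(0,255,255),1);cv2.line(im,(i*k+k//2,12),(i*k+k//2,16),(0,255,255),1)
    for i in range(0,h,5): cv2.putText(im,str(b+i),(0,i*k+k//2+4),0,.35,(0,255,255),1)
    return im
o=np.vstack([np.hstack([c(318,192,24,20),c(342,200,24,20)]),np.hstack([c(312,231,24,20),c(336,238,24,20)])])
cv2.imwrite("pics/z4.png",o)
```

```text
(no output)
```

View pics/z4.png

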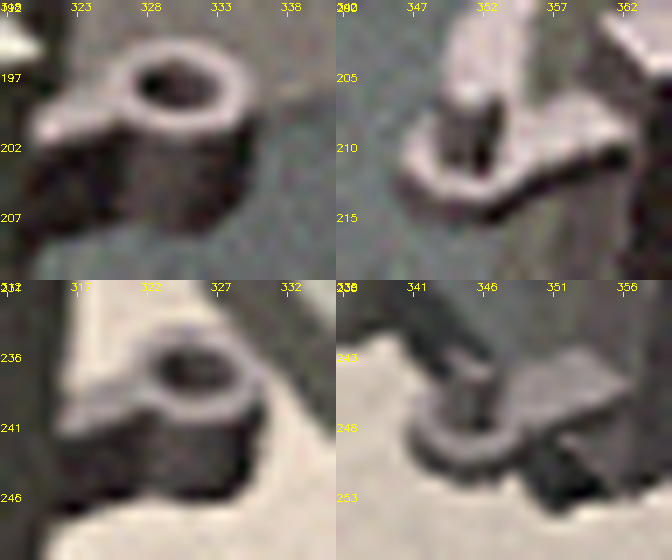

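Request:
arm_command([
  {"translation":[0.02,-0.5,0],"twist":0,"gripper":0},
  {"translation":[0.06,-1.5,0],"twist":0,"gripper":0},
  {"translation":[0.1,-2.7,0],"twist":0,"gripper":0},
  {"translation":[0.14,-3.6,0],"twist":0,"gripper":0},
  {"translation":[0.15,-4.0,0],"twist":0,"gripper":0},
])

```text
clock: 6.23
eef_pos: [608.4, -42.0, 175.4]
tcp_rot: [-3.138, 0.004, 0.105]
contact_force: [0.1, -0.1, -3.0]
opening: 0.1
```

```bash
python3 go.py 607.4 -31.5 168 0.104
```

```text
t 6.23 pos [608.4 -42.  175.4] rpy [-3.1378  0.0045  0.1054] F [ 0.12 -0.14 -2.98] M [-0.031 -0.     0.005] open 0.1
tool cm [ 0.01 -1.06  0.75] twist 0.0014
```

Request:
arm_command([
  {"translation":[0,-0.4,0.1],"twist":0.001,"gripper":0},
  {"translation":[0,-0.8,0.3],"twist":0.001,"gripper":0},
  {"translation":[0,-1.05,0.6],"twist":0.001,"gripper":0},
  {"translation":[0,-1.05,0.75],"twist":0.001,"gripper":0},
  {"translation":[0,-1.05,0.75],"twist":0.001,"gripper":0},
])

```text
clock: 6.65
eef_pos: [606.9, -31.6, 167.3]
tcp_rot: [-3.138, 0.005, 0.105]
contact_force: [0.5, 0.2, -3.7]
opening: 0.099
```

```bash
python3 go.py 607.4 -31.5 162 0.104
cat >> ov.py <<'E'
def snap(n):
    from rig import grab_frame
    s=grab_frame("scene");cv2.imwrite(f"pics/{n}r.png",s)
    def c(a,b,w,h,k=14):
        im=cv2.resize(s[b:b+h,a:a+w],None,fx=k,fy=k,interpolation=cv2.INTER_CUBIC)
        im=cv2.normalize(im,None,0,255,cv2.NORM_MINMAX)
        for i in range(0,w,5): cv2.putText(im,str(a+i),(i*k,10),0,.35,(0,255,255),1)
        for i in range(0,h,5): cv2.putText(im,str(b+i),(0,i*k+k//2+4),0,.35,(0,255,255),1)
        return im
    cv2.imwrite(f"pics/{n}.png",np.hstack([c(336,188,27,36),c(330,226,27,36)]))
E
python3 -c "
from ov import *
snap('p5')"
```

```text
t 6.65 pos [606.9 -31.6 167.3] rpy [-3.1378  0.0054  0.1046] F [ 0.49  0.19 -3.73] M [ 0.025  0.058 -0.073] open 0.099
tool cm [ 0.05 -0.    0.53] twist 0.0006
```

View pics/p5.png

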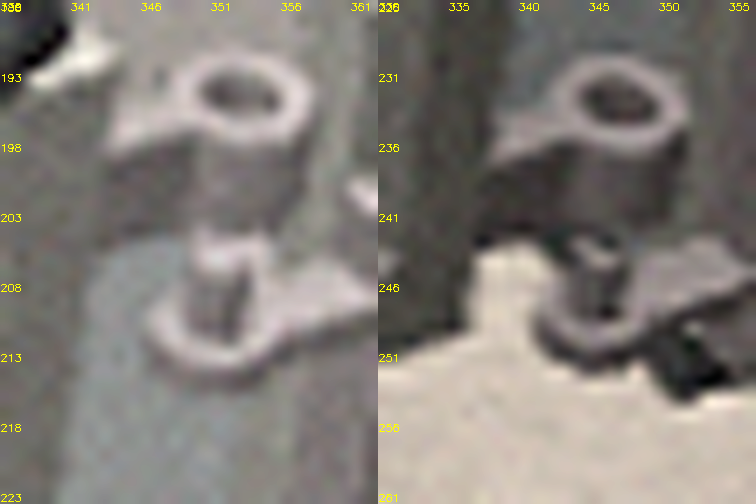

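Run:
```python
from h import *
print(ray_z("scene",(352.6,194.1),181.9),ray_z("scene",(346.8,232.6),81.9))
ps=[(351.1,205.0,154),(351,209.8,140),(345.1,243.4,54),(345.1,247.3,40)]
for u,v,z in ps: print(z,ray_z("scene",(u,v),z).round(1))
print(proj("scene",[[606.9-.1045*96.4,-31.6+.9945*96.4,z] for z in(181.9,81.9)]))
```

```text
[597.7906061   61.07278868 181.9       ] [597.43625353  61.65037102  81.9       ]
154 [596.7  62.2 154. ]
140 [595.1  64.8 140. ]
54 [600.   59.9  54. ]
40 [598.   62.8  40. ]
[[353.7828159  193.50892674]
 [347.75633531 232.13993765]]
```

Request:
arm_command([
  {"translation":[0.02,-0.05,0.15],"twist":0,"gripper":0},
  {"translation":[0.02,-0.07,0.35],"twist":0,"gripper":0},
  {"translation":[0.02,-0.07,0.55],"twist":0,"gripper":0},
  {"translation":[0.02,-0.07,0.7],"twist":0,"gripper":0},
  {"translation":[0.02,-0.07,0.75],"twist":0,"gripper":0},
])

```text
clock: 7.12
eef_pos: [606.9, -31.2, 159.7]
tcp_rot: [-3.138, 0.006, 0.104]
contact_force: [-0.3, 0.8, -3.5]
opening: 0.096
```

```bash
python3 go.py 607.2 -30.9 155 0.104
```

```text
t 7.12 pos [606.9 -31.2 159.7] rpy [-3.1378  0.0056  0.1041] F [-0.29  0.79 -3.55] M [-0.054 -0.005 -0.026] open 0.096
tool cm [ 0.03 -0.02  0.47] twist 0.0001
```

Request:
arm_command([
  {"translation":[0.02,0,0.05],"twist":0,"gripper":0},
  {"translation":[0.02,0,0.1],"twist":0,"gripper":0},
  {"translation":[0.02,0,0.16],"twist":0,"gripper":0},
  {"translation":[0.02,0,0.22],"twist":0,"gripper":0},
  {"translation":[0.02,0,0.28],"twist":0,"gripper":0},
])

```text
clock: 7.53
eef_pos: [607.2, -31.1, 156.9]
tcp_rot: [-3.138, 0.005, 0.104]
contact_force: [-0.1, -0.4, -3.0]
opening: 0.102
```

```bash
python3 go.py 607.2 -30.9 155 0.104
```

```text
t 7.53 pos [607.2 -31.1 156.9] rpy [-3.1378  0.0055  0.1042] F [-0.12 -0.36 -3.01] M [-0.032 -0.07  -0.016] open 0.102
tool cm [ 0.   -0.02  0.19] twist 0.0002
```

Request:
arm_command([
  {"translation":[0,0,0.05],"twist":0,"gripper":0},
  {"translation":[0,0,0.1],"twist":0,"gripper":0},
  {"translation":[0,0,0.15],"twist":0,"gripper":0},
  {"translation":[0,0,0.2],"twist":0,"gripper":0},
  {"translation":[0,0,0.2],"twist":0,"gripper":0},
])

```text
clock: 7.95
eef_pos: [607.1, -31.1, 154.8]
tcp_rot: [-3.138, 0.006, 0.104]
contact_force: [0.1, 0.2, -3.8]
opening: 0.104
```

```bash
python3 go.py 607.2 -30.9 153 0.104
```

```text
t 7.95 pos [607.1 -31.1 154.8] rpy [-3.1378  0.0056  0.1042] F [ 0.05  0.19 -3.78] M [-0.016  0.025 -0.043] open 0.104
tool cm [ 0.01 -0.02  0.18] twist 0.0002
```

Request:
arm_command([
  {"translation":[0,0,0.05],"twist":0,"gripper":0},
  {"translation":[0,0,0.1],"twist":0,"gripper":0},
  {"translation":[0,0,0.15],"twist":0,"gripper":0},
  {"translation":[0,0,0.2],"twist":0,"gripper":0},
  {"translation":[0,0,0.2],"twist":0,"gripper":0},
])

```text
clock: 8.37
eef_pos: [607.0, -31.1, 152.7]
tcp_rot: [-3.138, 0.006, 0.104]
contact_force: [-1.1, 0.1, -3.7]
opening: 0.099
```

```bash
python3 go.py 607.2 -30.9 150 0.104; python3 -c "
from ov import *
snap('p6')"
```

```text
t 8.37 pos [607.  -31.1 152.7] rpy [-3.1378  0.0058  0.1042] F [-1.08  0.08 -3.73] M [-0.049 -0.02   0.022] open 0.099
tool cm [ 0.02 -0.01  0.27] twist 0.0002
```

View pics/p6.png

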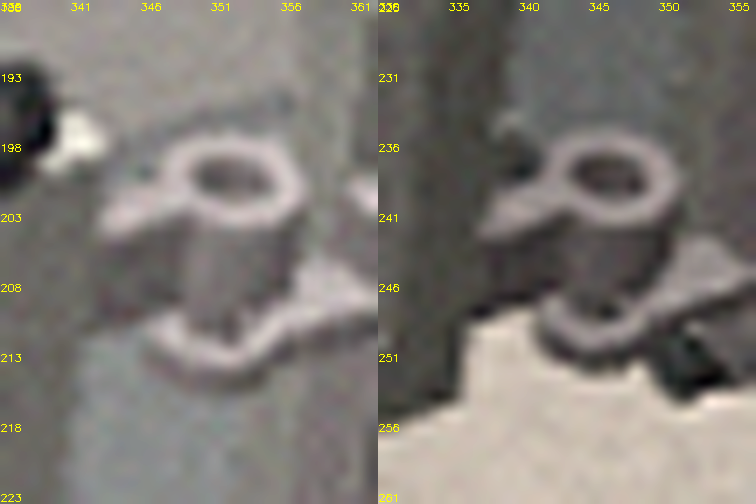

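Request:
arm_command([
  {"translation":[0,0,0.07],"twist":0,"gripper":0},
  {"translation":[0,0,0.14],"twist":0,"gripper":0},
  {"translation":[0,0,0.21],"twist":0,"gripper":0},
  {"translation":[0,0,0.28],"twist":0,"gripper":0},
  {"translation":[0,0,0.35],"twist":0,"gripper":0},
])

```text
clock: 8.83
eef_pos: [607.0, -31.1, 149.1]
tcp_rot: [-3.138, 0.006, 0.104]
contact_force: [0.3, 0.3, -3.7]
opening: 0.1
```

```bash
python3 go.py 607.2 -30.9 145 0.104
```

```text
t 8.83 pos [607.  -31.1 149.1] rpy [-3.1378  0.0058  0.1042] F [ 0.28  0.27 -3.7 ] M [-0.058 -0.026 -0.039] open 0.1
tool cm [ 0.02 -0.01  0.41] twist 0.0002
```

Request:
arm_command([
  {"translation":[0,0,0.07],"twist":0,"gripper":0},
  {"translation":[0,0,0.14],"twist":0,"gripper":0},
  {"translation":[0,0,0.21],"twist":0,"gripper":0},
  {"translation":[0,0,0.28],"twist":0,"gripper":0},
  {"translation":[0,0,0.35],"twist":0,"gripper":0},
])

```text
clock: 9.25
eef_pos: [607.0, -31.0, 145.5]
tcp_rot: [-3.138, 0.006, 0.104]
contact_force: [0.1, -0.4, -4.2]
opening: 0.102
```

Request:
arm_command([
  {"translation":[0,0,0.03],"twist":0,"gripper":0},
  {"translation":[0,0,0.06],"twist":0,"gripper":0},
  {"translation":[0,0,0.09],"twist":0,"gripper":0},
  {"translation":[0,0,0.12],"twist":0,"gripper":0},
  {"translation":[0,0,0.12],"twist":0,"gripper":0},
])

```text
clock: 9.67
eef_pos: [607.0, -31.0, 144.3]
tcp_rot: [-3.138, 0.006, 0.104]
contact_force: [-0.5, 0.4, -2.9]
opening: 0.101
```

```bash
python3 go.py 607.2 -30.9 143.4 0.104; python3 -c "
from ov import *
snap('p7')"
```

```text
t 9.67 pos [607.  -31.  144.3] rpy [-3.1377  0.0058  0.1041] F [-0.52  0.37 -2.9 ] M [-0.013 -0.012 -0.004] open 0.101
tool cm [ 0.02 -0.01  0.09] twist 0.0001
```

View pics/p7.png

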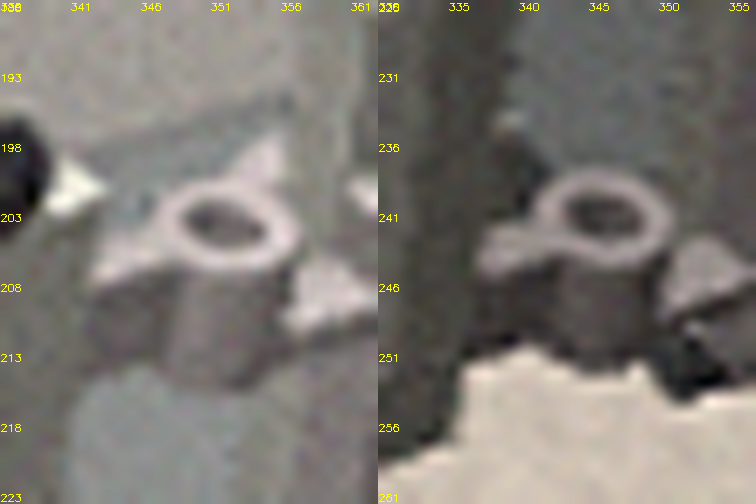

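Request:
arm_command([
  {"translation":[0,0,0.02],"twist":0,"gripper":0},
  {"translation":[0,0,0.04],"twist":0,"gripper":0},
  {"translation":[0,0,0.06],"twist":0,"gripper":0},
  {"translation":[0,0,0.08],"twist":0,"gripper":0},
  {"translation":[0,0,0.08],"twist":0,"gripper":0},
])

```text
clock: 10.13
eef_pos: [607.0, -31.0, 143.5]
tcp_rot: [-3.138, 0.006, 0.104]
contact_force: [-0.1, 0.2, -3.5]
opening: 0.1
```

```bash
python3 go.py 607.2 -30.9 143.4 0.104
```

```text
t 10.13 pos [607.  -31.  143.5] rpy [-3.1377  0.0058  0.1042] F [-0.06  0.17 -3.46] M [-0.016  0.015 -0.021] open 0.1
tool cm [ 0.02 -0.01  0.01] twist 0.0002
```

Request:
arm_command([
  {"translation":[0,0,0.02],"twist":0,"gripper":0},
  {"translation":[0,0,0.04],"twist":0,"gripper":0},
  {"translation":[0,0,0.06],"twist":0,"gripper":0},
  {"translation":[0,0,0.08],"twist":0,"gripper":0},
  {"translation":[0,0,0.08],"twist":0,"gripper":0},
])

```text
clock: 10.55
eef_pos: [607.3, -31.0, 143.0]
tcp_rot: [-3.138, 0.005, 0.104]
contact_force: [0.3, 0.8, 0.4]
opening: 0.103
```

```bash
python3 go.py 607.2 -30.9 143.4 0.104
```

```text
t 10.55 pos [607.3 -31.  143. ] rpy [-3.1377  0.0052  0.1041] F [0.27 0.8  0.36] M [ 0.356 -0.003 -0.008] open 0.103
tool cm [-0.01 -0.01 -0.04] twist 0.0001
```

Request:
arm_command([
  {"translation":[0,0,0],"twist":0,"gripper":0.11},
  {"translation":[0,0,0],"twist":0,"gripper":0.13},
  {"translation":[0,0,0],"twist":0,"gripper":0.17},
  {"translation":[0,0,0],"twist":0,"gripper":0.25},
  {"translation":[0,0,0],"twist":0,"gripper":0.35},
], squeeze=20)

```text
clock: 10.97
eef_pos: [607.4, -31.0, 143.1]
tcp_rot: [-3.138, 0.005, 0.104]
contact_force: [-0.3, 0.0, -0.1]
opening: 0.346
```

```bash
python3 go.py 607.2 -30.9 143.4 0.104; python3 -c "
from ov import *
snap('p8')
s=cv2.imread('pics/p8r.png');cv2.imwrite('pics/s8.png',cv2.convertScaleAbs(cv2.resize(s[120:290,230:400],None,fx=3.5,fy=3.5,interpolation=2),alpha=1.4))"
```

```text
t 10.97 pos [607.4 -31.  143.1] rpy [-3.1378  0.0049  0.1042] F [-0.29  0.01 -0.14] M [ 0.051 -0.054 -0.03 ] open 0.346
tool cm [-0.01 -0.01 -0.03] twist 0.0002
```

View pics/p8.png

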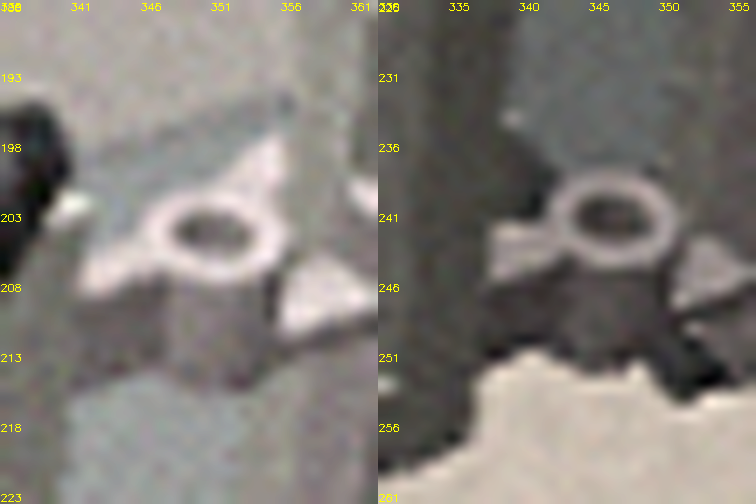

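View pics/s8.png

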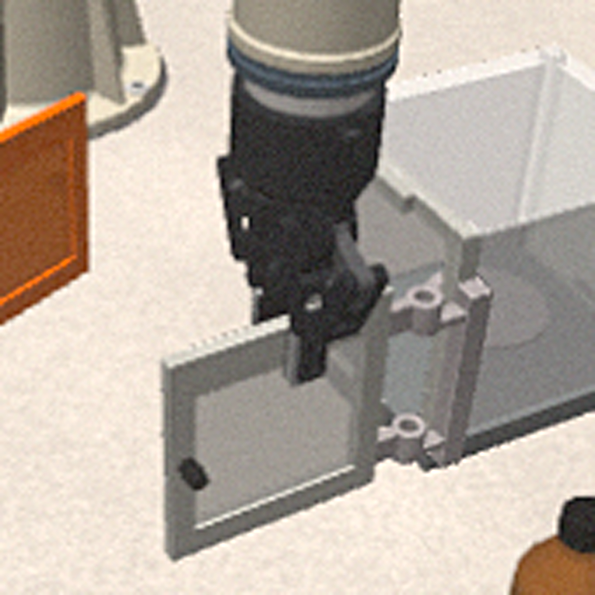

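Request:
arm_command([
  {"translation":[0,0,-0.8],"twist":0,"gripper":0.4},
  {"translation":[0,0,-2.2],"twist":0,"gripper":0.4},
  {"translation":[0,0,-4.0],"twist":0,"gripper":0.4},
  {"translation":[0,0,-5.6],"twist":0,"gripper":0.4},
  {"translation":[0,0,-6.5],"twist":0,"gripper":0.4},
])

```text
clock: 11.43
eef_pos: [608.6, -31.3, 210.6]
tcp_rot: [-3.138, 0.002, 0.104]
contact_force: [-1.1, 1.0, 1.1]
opening: 0.396
```

```bash
python3 go.py 642.6 -63 207 0.104; python3 -c "
from h import *
print(ray_z('top',(230,118),60),ray_z('top',(330,128),40))"
```

```text
t 11.43 pos [608.6 -31.3 210.6] rpy [-3.1382e+00  2.4000e-03  1.0410e-01] F [-1.14  0.97  1.07] M [-0.042  0.002  0.002] open 0.396
tool cm [3.05 3.51 0.34] twist 0.0001
[744.42872475  71.77271371  60.        ] [ 721.14080143 -169.76818739   40.        ]
```

Clear of the door. Move to its outer (+x) side with the fingers shut, giving it a bit more clearance.

Request:
arm_command([
  {"translation":[0.6,0.6,0],"twist":0,"gripper":0.1},
  {"translation":[1.6,1.5,0],"twist":0,"gripper":0},
  {"translation":[2.8,2.5,0],"twist":0,"gripper":0},
  {"translation":[3.7,3.3,0],"twist":0,"gripper":0},
  {"translation":[4.0,3.5,0],"twist":0,"gripper":0},
])

```text
clock: 11.85
eef_pos: [653.3, -63.3, 209.7]
tcp_rot: [-3.139, 0.002, 0.103]
contact_force: [-0.5, 0.4, 0.3]
opening: -0.006
```

```bash
python3 go.py 648 -63 128 0.104; python3 -c "
from ov import *
snap('p9')
s=cv2.imread('pics/p9r.png');cv2.imwrite('pics/s9.png',cv2.convertScaleAbs(cv2.resize(s[120:290,230:400],None,fx=3.5,fy=3.5,interpolation=2),alpha=1.4))"
```

```text
t 11.85 pos [653.3 -63.3 209.7] rpy [-3.1386e+00  2.3000e-03  1.0340e-01] F [-0.49  0.35  0.29] M [ 0.076  0.022 -0.046] open -0.006
tool cm [-0.51 -0.06  8.17] twist -0.0006
```

View pics/s9.png

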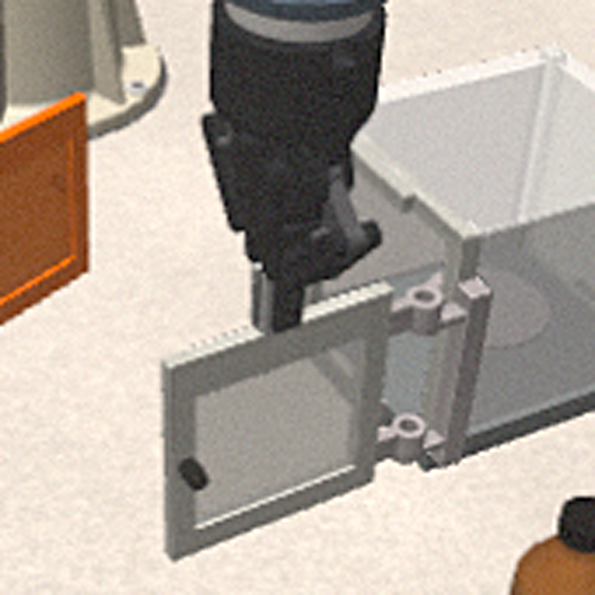

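Request:
arm_command([
  {"translation":[0,0,1.2],"twist":0,"gripper":0},
  {"translation":[0,0,3.2],"twist":0,"gripper":0},
  {"translation":[0,0,5.5],"twist":0,"gripper":0},
  {"translation":[0,0,7.2],"twist":0,"gripper":0},
  {"translation":[0,0,8.0],"twist":0,"gripper":0},
])

```text
clock: 12.32
eef_pos: [650.3, -62.2, 125.9]
tcp_rot: [-3.137, 0.007, 0.104]
contact_force: [-0.8, 0.5, 0.3]
opening: 0.002
```

```bash
cat > sw.py <<'E'
# sw.py psi r off : TCP so the finger back bears on outer face at door yaw psi
import sys,numpy as np,subprocess
psi,r,off=map(float,sys.argv[1:4])
e=-np.array([np.cos(psi),np.sin(psi)]);n=np.array([np.sin(psi),-np.cos(psi)])
p=np.array([597.3,63])+r*e+(5+off)*n
print("tgt",p.round(1)); subprocess.run(["python3","go.py",*map(str,(*p,130,psi-np.pi/2))])
E
python3 sw.py 1.675 130 15;  python3 -c "
from ov import *
snap('p10')
s=cv2.imread('pics/p10r.png');cv2.imwrite('pics/s10.png',cv2.convertScaleAbs(cv2.resize(s[120:290,230:400],None,fx=3.5,fy=3.5,interpolation=2),alpha=1.4))"
```

```text
t 12.32 pos [650.3 -62.2 125.9] rpy [-3.1372  0.0075  0.1035] F [-0.78  0.5   0.3 ] M [-0.055 -0.097 -0.048] open 0.002
tool cm [-1.97  0.   -0.39] twist -0.0007
tgt [630.7 -64.2]
```

View pics/s10.png

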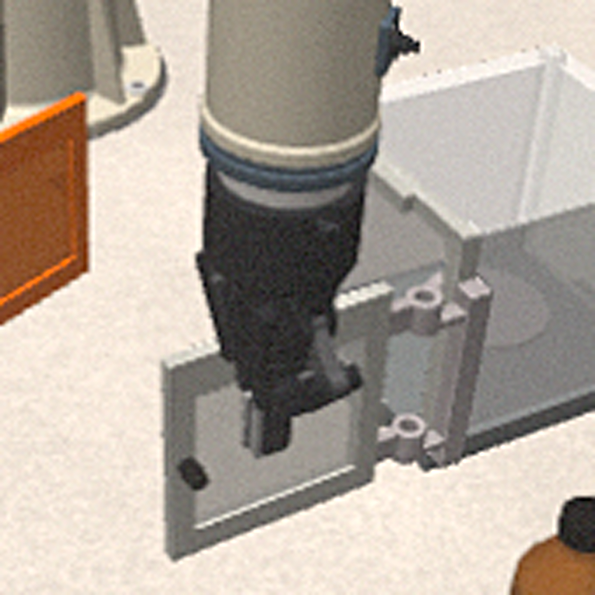

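Request:
arm_command([
  {"translation":[-0.3,0,-0.2],"twist":0,"gripper":0},
  {"translation":[-0.7,0,-0.4],"twist":0,"gripper":0},
  {"translation":[-1.1,0,-0.4],"twist":0,"gripper":0},
  {"translation":[-1.5,0,-0.4],"twist":0,"gripper":0},
  {"translation":[-1.9,0,-0.4],"twist":0,"gripper":0},
])

```text
clock: 12.78
eef_pos: [631.4, -64.3, 130.8]
tcp_rot: [-3.137, 0.006, 0.103]
contact_force: [-0.0, -0.6, -0.3]
opening: 0.002
```

```bash
for a in 1.675 1.5; do python3 sw.py $a 130 15;done
```

```text
t 12.78 pos [631.4 -64.3 130.8] rpy [-3.1375  0.0065  0.1034] F [-0.   -0.59 -0.27] M [0.001 0.008 0.082] open 0.002
tool cm [-0.07 -0.01  0.08] twist -0.0008
tgt [630.7 -64.2]
t 12.78 pos [631.4 -64.3 130.8] rpy [-3.1375  0.0065  0.1034] F [-0.   -0.59 -0.27] M [0.001 0.008 0.082] open 0.002
tool cm [-2.36  0.14  0.09] twist 0.1742
tgt [608.1 -68.1]
```

Request:
arm_command([
  {"translation":[-0.4,0.02,0],"twist":0.03,"gripper":0},
  {"translation":[-0.9,0.05,0],"twist":0.065,"gripper":0},
  {"translation":[-1.4,0.08,0.1],"twist":0.1,"gripper":0},
  {"translation":[-1.9,0.11,0.1],"twist":0.14,"gripper":0},
  {"translation":[-2.4,0.14,0.1],"twist":0.175,"gripper":0},
])

```text
clock: 13.2
eef_pos: [607.9, -68.3, 131.1]
tcp_rot: [-3.139, 0.005, -0.074]
contact_force: [0.3, 0.7, 2.0]
opening: -0.0
```

```bash
for a in 1.4 1.3; do python3 sw.py $a 130 15;done
```

```text
t 13.2 pos [607.9 -68.3 131.1] rpy [-3.1386  0.0051 -0.0738] F [0.28 0.67 2.  ] M [ 0.072  0.003 -0.022] open -0.0
tool cm [-1.29  0.12  0.11] twist 0.097
tgt [594.9 -68.5]
t 13.2 pos [607.9 -68.3 131.1] rpy [-3.1386  0.0051 -0.0738] F [0.28 0.67 2.  ] M [ 0.072  0.003 -0.022] open -0.0
tool cm [-2.6   0.13  0.12] twist 0.197
tgt [581.8 -67.6]
```

Request:
arm_command([
  {"translation":[-0.5,0.05,0.02],"twist":0.04,"gripper":0},
  {"translation":[-1.0,0.09,0.04],"twist":0.08,"gripper":0},
  {"translation":[-1.55,0.12,0.08],"twist":0.12,"gripper":0},
  {"translation":[-2.05,0.13,0.1],"twist":0.16,"gripper":0},
  {"translation":[-2.6,0.13,0.1],"twist":0.197,"gripper":0},
])

```text
clock: 13.62
eef_pos: [581.9, -67.9, 131.1]
tcp_rot: [-3.14, 0.004, -0.273]
contact_force: [0.9, 0.5, 2.2]
opening: -0.0
```

```bash
for a in 1.2 1.1; do python3 sw.py $a 130 15;done; python3 -c "
from ov import *
from rig import grab_frame
s=grab_frame('scene');cv2.imwrite('pics/s11.png',cv2.convertScaleAbs(cv2.resize(s[120:290,230:400],None,fx=3.5,fy=3.5,interpolation=2),alpha=1.4))"
```

```text
t 13.62 pos [581.9 -67.9 131.1] rpy [-3.1395  0.0039 -0.2728] F [0.87 0.53 2.17] M [ 0.013  0.055 -0.063] open -0.0
tool cm [-1.33  0.12  0.12] twist 0.098
tgt [568.8 -65.4]
t 13.62 pos [581.9 -67.9 131.1] rpy [-3.1395  0.0039 -0.2728] F [0.87 0.53 2.17] M [ 0.013  0.055 -0.063] open -0.0
tool cm [-2.64  0.12  0.12] twist 0.198
tgt [556.2 -61.9]
```

View pics/s11.png

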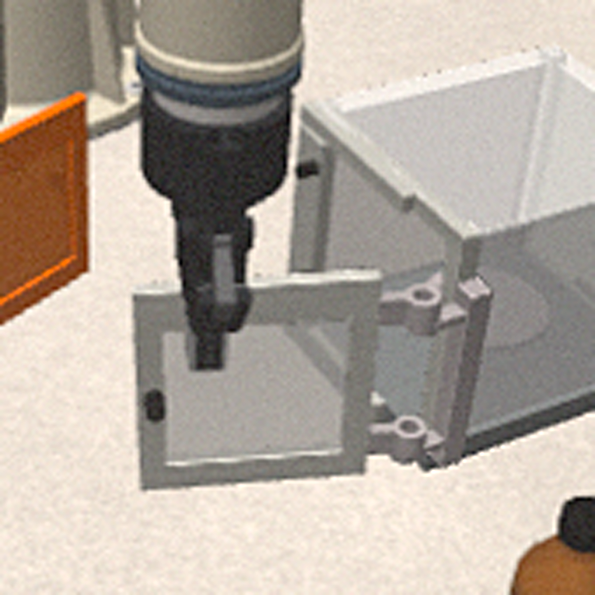

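Request:
arm_command([
  {"translation":[-0.5,0.05,0],"twist":0.04,"gripper":0},
  {"translation":[-1.05,0.09,0],"twist":0.08,"gripper":0},
  {"translation":[-1.6,0.12,0],"twist":0.12,"gripper":0},
  {"translation":[-2.1,0.13,0],"twist":0.16,"gripper":0},
  {"translation":[-2.65,0.12,0],"twist":0.198,"gripper":0},
])

```text
clock: 14.08
eef_pos: [554.9, -61.7, 131.6]
tcp_rot: [-3.14, 0.005, -0.475]
contact_force: [0.1, 0.2, 0.6]
opening: 0.003
```

```bash
for a in 0.9; do python3 sw.py $a 130 15;done
```

```text
t 14.08 pos [554.9 -61.7 131.6] rpy [-3.1403  0.0045 -0.4745] F [0.07 0.23 0.63] M [ 0.006 -0.014  0.01 ] open 0.003
tool cm [-2.5   0.11  0.17] twist 0.1963
tgt [532.2 -51.3]
```

Request:
arm_command([
  {"translation":[-0.5,0.05,0],"twist":0.04,"gripper":0},
  {"translation":[-1.0,0.09,0],"twist":0.08,"gripper":0},
  {"translation":[-1.5,0.12,0],"twist":0.12,"gripper":0},
  {"translation":[-2.0,0.12,0],"twist":0.16,"gripper":0},
  {"translation":[-2.5,0.11,0],"twist":0.196,"gripper":0},
])

```text
clock: 14.5
eef_pos: [532.1, -51.2, 132.1]
tcp_rot: [-3.141, 0.004, -0.672]
contact_force: [-0.5, -0.1, 0.9]
opening: 0.002
```

```bash
for a in 0.7; do python3 sw.py $a 130 15;done
```

```text
t 14.5 pos [532.1 -51.2 132.1] rpy [-3.1408  0.0039 -0.6716] F [-0.46 -0.12  0.85] M [-0.068 -0.001  0.017] open 0.002
tool cm [-2.61  0.14  0.23] twist 0.1992
tgt [510.8 -36. ]
```

Request:
arm_command([
  {"translation":[-0.5,0.05,0],"twist":0.04,"gripper":0},
  {"translation":[-1.05,0.09,0],"twist":0.08,"gripper":0},
  {"translation":[-1.6,0.12,0.1],"twist":0.12,"gripper":0},
  {"translation":[-2.1,0.14,0.1],"twist":0.16,"gripper":0},
  {"translation":[-2.6,0.14,0.1],"twist":0.2,"gripper":0},
])

```text
clock: 14.92
eef_pos: [511.1, -36.2, 132.1]
tcp_rot: [-3.141, 0.003, -0.873]
contact_force: [0.1, -0.5, 3.5]
opening: -0.003
```

```bash
for a in 0.5; do python3 sw.py $a 130 15;done; python3 -c "
from ov import *
from rig import grab_frame
s=grab_frame('scene');cv2.imwrite('pics/s12.png',cv2.convertScaleAbs(cv2.resize(s[120:290,230:400],None,fx=3.5,fy=3.5,interpolation=2),alpha=1.4))"
```

```text
t 14.92 pos [511.1 -36.2 132.1] rpy [-3.1405e+00  2.8000e-03 -8.7280e-01] F [ 0.1  -0.5   3.47] M [0.023 0.005 0.017] open -0.003
tool cm [-2.66  0.16  0.21] twist 0.198
tgt [492.8 -16.9]
```

View pics/s12.png

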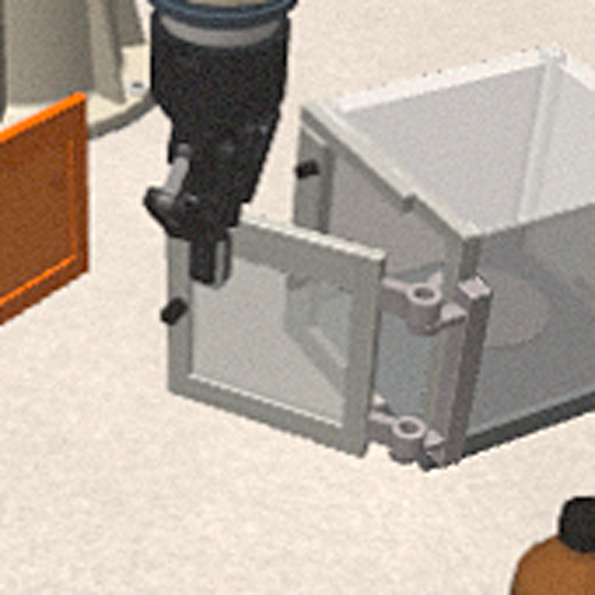

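Request:
arm_command([
  {"translation":[-0.5,0.05,0],"twist":0.04,"gripper":0},
  {"translation":[-1.05,0.09,0],"twist":0.08,"gripper":0},
  {"translation":[-1.6,0.12,0],"twist":0.12,"gripper":0},
  {"translation":[-2.1,0.14,0],"twist":0.16,"gripper":0},
  {"translation":[-2.6,0.15,0],"twist":0.2,"gripper":0},
])

```text
clock: 15.38
eef_pos: [492.6, -16.7, 132.4]
tcp_rot: [-3.141, 0.003, -1.076]
contact_force: [-0.2, -0.6, 0.8]
opening: -0.002
```

```bash
for a in 0.35 0.3; do python3 sw.py $a 130 15;done
```

```text
t 15.38 pos [492.6 -16.7 132.4] rpy [-3.141   0.0033 -1.0758] F [-0.23 -0.58  0.76] M [-0.036 -0.023 -0.033] open -0.002
tool cm [-1.93  0.16  0.24] twist 0.145
tgt [ 4.82e+02 -4.00e-01]
t 15.38 pos [492.6 -16.7 132.4] rpy [-3.141   0.0033 -1.0758] F [-0.23 -0.58  0.76] M [-0.036 -0.023 -0.033] open -0.002
tool cm [-2.59  0.14  0.25] twist 0.195
tgt [479.    5.5]
```

Request:
arm_command([
  {"translation":[-0.4,0.05,0],"twist":0.03,"gripper":0},
  {"translation":[-0.8,0.09,0],"twist":0.06,"gripper":0},
  {"translation":[-1.2,0.12,0],"twist":0.09,"gripper":0},
  {"translation":[-1.6,0.14,0],"twist":0.12,"gripper":0},
  {"translation":[-1.9,0.15,0],"twist":0.145,"gripper":0},
])

```text
clock: 15.8
eef_pos: [482.3, -0.5, 132.7]
tcp_rot: [-3.141, 0.003, -1.221]
contact_force: [-0.4, -1.2, 0.1]
opening: -0.001
```

```bash
for a in 0.25 0.2; do python3 sw.py $a 130 15;done
```

```text
t 15.8 pos [482.3  -0.5 132.7] rpy [-3.1409e+00  3.1000e-03 -1.2205e+00] F [-0.45 -1.2   0.06] M [0.028 0.003 0.004] open -0.001
tool cm [-1.33  0.15  0.28] twist 0.1003
tgt [476.3  11.5]
t 15.8 pos [482.3  -0.5 132.7] rpy [-3.1409e+00  3.1000e-03 -1.2205e+00] F [-0.45 -1.2   0.06] M [0.028 0.003 0.004] open -0.001
tool cm [-1.99  0.17  0.28] twist 0.1503
tgt [473.9  17.6]
```

Request:
arm_command([
  {"translation":[-0.27,0.05,0],"twist":0.02,"gripper":0},
  {"translation":[-0.54,0.09,0],"twist":0.04,"gripper":0},
  {"translation":[-0.8,0.12,0],"twist":0.06,"gripper":0},
  {"translation":[-1.06,0.14,0],"twist":0.08,"gripper":0},
  {"translation":[-1.3,0.15,0],"twist":0.1,"gripper":0},
])

```text
clock: 16.22
eef_pos: [476.4, 11.3, 132.9]
tcp_rot: [-3.141, 0.003, -1.322]
contact_force: [0.4, -0.8, -0.6]
opening: -0.001
```

```bash
for a in 0.18 0.104; do python3 sw.py $a 130 15;done; python3 -c "
from ov import *
from rig import grab_frame
s=grab_frame('scene');cv2.imwrite('pics/s13.png',cv2.convertScaleAbs(cv2.resize(s[120:290,230:400],None,fx=3.5,fy=3.5,interpolation=2),alpha=1.4))
s=grab_frame('top');cv2.imwrite('pics/t13.png',cv2.convertScaleAbs(cv2.resize(s[150:290,190:330],None,fx=4,fy=4,interpolation=2),alpha=1.4))"
```

```text
t 16.22 pos [476.4  11.3 132.9] rpy [-3.1410e+00  3.1000e-03 -1.3221e+00] F [ 0.36 -0.8  -0.63] M [ 0.018 -0.043 -0.014] open -0.001
tool cm [-0.93  0.12  0.29] twist 0.0687
tgt [473.  20.]
t 16.22 pos [476.4  11.3 132.9] rpy [-3.1410e+00  3.1000e-03 -1.3221e+00] F [ 0.36 -0.8  -0.63] M [ 0.018 -0.043 -0.014] open -0.001
tool cm [-1.93  0.17  0.29] twist 0.1447
tgt [470.1  29.6]
```

View pics/s13.png

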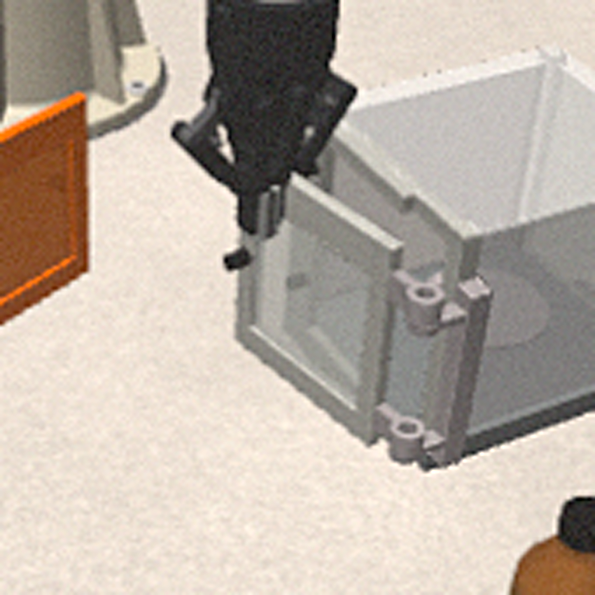

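View pics/t13.png

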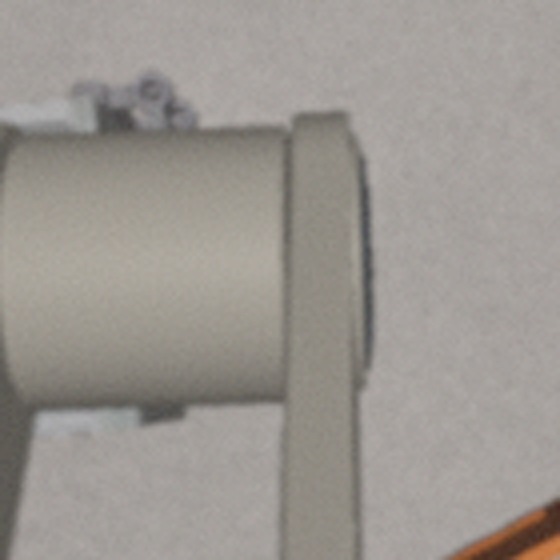

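Request:
arm_command([
  {"translation":[-0.25,0.04,0],"twist":0.02,"gripper":0},
  {"translation":[-0.5,0.07,0],"twist":0.04,"gripper":0},
  {"translation":[-0.75,0.1,0],"twist":0.06,"gripper":0},
  {"translation":[-1.0,0.12,0],"twist":0.08,"gripper":0},
  {"translation":[-1.2,0.14,0],"twist":0.09,"gripper":0},
])

```text
clock: 16.73
eef_pos: [471.9, 22.9, 132.8]
tcp_rot: [3.141, 0.003, -1.412]
contact_force: [0.7, 0.0, -0.2]
opening: 0.001
```

```bash
for a in 0.13 0.104; do python3 sw.py $a 130 15;done; python3 -c "
from ov import *
from rig import grab_frame
s=grab_frame('scene');cv2.imwrite('pics/s14.png',cv2.convertScaleAbs(cv2.resize(s[120:260,260:400],None,fx=4.2,fy=4.2,interpolation=2),alpha=1.4))"
```

```text
t 16.73 pos [471.9  22.9 132.8] rpy [ 3.1415  0.0033 -1.4123] F [ 0.67  0.   -0.25] M [-0.031  0.004 -0.022] open 0.001
tool cm [-0.35  0.03  0.28] twist 0.0285
tgt [471.   26.3]
t 16.73 pos [471.9  22.9 132.8] rpy [ 3.1415  0.0033 -1.4123] F [ 0.67  0.   -0.25] M [-0.031  0.004 -0.022] open 0.001
tool cm [-0.69  0.07  0.28] twist 0.0545
tgt [470.1  29.6]
```

View pics/s14.png

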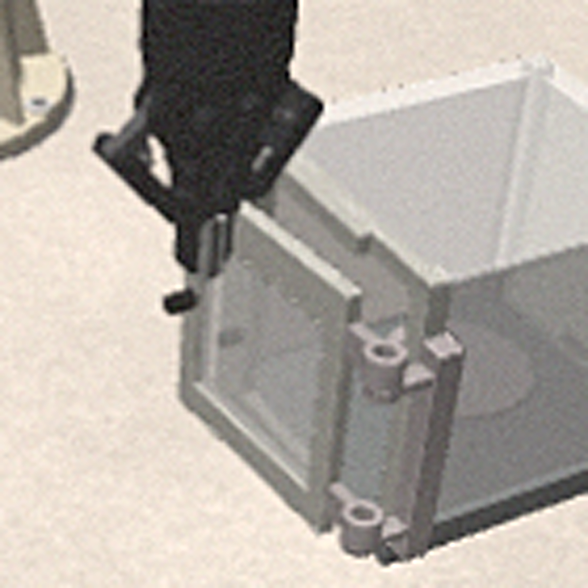

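Request:
arm_command([
  {"translation":[-0.15,0.02,0],"twist":0.01,"gripper":0},
  {"translation":[-0.3,0.04,0],"twist":0.02,"gripper":0},
  {"translation":[-0.45,0.06,0],"twist":0.03,"gripper":0},
  {"translation":[-0.6,0.07,0],"twist":0.045,"gripper":0},
  {"translation":[-0.7,0.07,0],"twist":0.055,"gripper":0},
])

```text
clock: 17.2
eef_pos: [469.9, 30.0, 132.8]
tcp_rot: [3.141, 0.003, -1.469]
contact_force: [0.3, 0.3, -0.3]
opening: 0.001
```

```bash
python3 sw.py .104 130 15; python3 -c "
from ov import *
from rig import grab_frame
s=grab_frame('scene');cv2.imwrite('pics/s15r.png',s);cv2.imwrite('pics/s15.png',cv2.convertScaleAbs(cv2.resize(s[120:260,260:400],None,fx=4.2,fy=4.2,interpolation=2),alpha=1.4))
t=W((597.3,63,.104),[[-166,-5,135],[-26,-5,135],[-166,-5,-15],[-26,-5,-15],[-166,5,135],[-26,5,135]],40)
print(((proj('scene',t)-[260,120])*4.2).round())"
```

```text
t 17.2 pos [469.9  30.  132.8] rpy [ 3.1411  0.0034 -1.4687] F [ 0.28  0.27 -0.31] M [-0.038 -0.016 -0.025] open 0.001
tool cm [ 0.04 -0.02  0.28] twist -0.0019
tgt [470.1  29.6]
[[202. 158.]
 [350. 295.]
 [186. 381.]
 [318. 527.]
 [218. 154.]
 [368. 290.]]
```

View pics/s15.png

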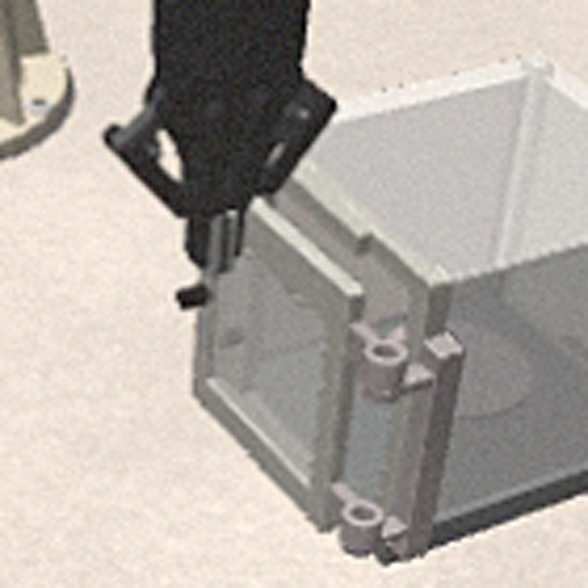

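Request:
arm_command([
  {"translation":[-0.05,0,0],"twist":0,"gripper":0},
  {"translation":[-0.1,0,0],"twist":0,"gripper":0},
  {"translation":[-0.15,0,0],"twist":0,"gripper":0},
  {"translation":[-0.2,0,0],"twist":0,"gripper":0},
  {"translation":[-0.25,0,0],"twist":0,"gripper":0},
])

```text
clock: 17.67
eef_pos: [469.6, 32.4, 132.8]
tcp_rot: [3.141, 0.003, -1.469]
contact_force: [-0.4, -2.2, 1.5]
opening: 0.002
```

Request:
arm_command([
  {"translation":[-0.05,0,0],"twist":0,"gripper":0},
  {"translation":[-0.1,0,0],"twist":0,"gripper":0},
  {"translation":[-0.15,0,0],"twist":0,"gripper":0},
  {"translation":[-0.2,0,0],"twist":0,"gripper":0},
  {"translation":[-0.25,0,0],"twist":0,"gripper":0},
])

```text
clock: 18.08
eef_pos: [469.8, 33.7, 133.1]
tcp_rot: [-3.141, 0.001, -1.468]
contact_force: [0.8, -14.9, 5.3]
opening: 0.001
```

```bash
python3 sw.py .104 130 15; python3 -c "
from ov import *
from rig import grab_frame
s=grab_frame('scene');cv2.imwrite('pics/s16r.png',s);cv2.imwrite('pics/s16.png',cv2.convertScaleAbs(cv2.resize(s[120:260,260:400],None,fx=4.2,fy=4.2,interpolation=2),alpha=1.4))"
```

```text
t 18.08 pos [469.8  33.7 133.1] rpy [-3.1415e+00  9.0000e-04 -1.4682e+00] F [  0.77 -14.92   5.31] M [-1.688 -0.021 -0.117] open 0.001
tool cm [0.41 0.01 0.31] twist -0.0014
tgt [470.1  29.6]
```

View pics/s16.png

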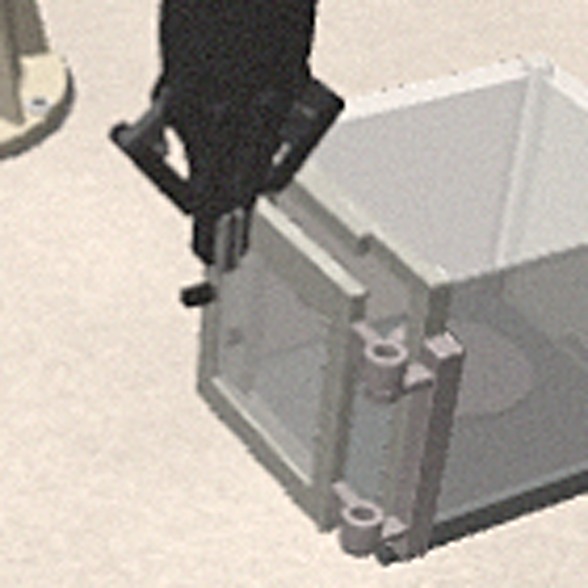

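Request:
arm_command([
  {"translation":[0.1,0,0],"twist":0,"gripper":0},
  {"translation":[0.2,0,0],"twist":0,"gripper":0},
  {"translation":[0.3,0,0],"twist":0,"gripper":0},
  {"translation":[0.4,0,0],"twist":0,"gripper":0},
  {"translation":[0.5,0,0],"twist":0,"gripper":0},
])

```text
clock: 18.55
eef_pos: [470.3, 28.9, 133.1]
tcp_rot: [-3.142, 0.001, -1.468]
contact_force: [-0.3, -0.1, -0.7]
opening: -0.0
```

```bash
python3 sw.py .104 130 15
```

```text
t 18.55 pos [470.3  28.9 133.1] rpy [-3.1416e+00  1.2000e-03 -1.4683e+00] F [-0.31 -0.14 -0.67] M [ 0.008 -0.001  0.026] open -0.0
tool cm [-0.08  0.01  0.31] twist -0.0015
tgt [470.1  29.6]
```

Request:
arm_command([
  {"translation":[0,0,0],"twist":0,"gripper":0},
  {"translation":[0,0,0],"twist":0,"gripper":0},
  {"translation":[0,0,0],"twist":0,"gripper":0},
  {"translation":[0,0,0],"twist":0,"gripper":0},
  {"translation":[0,0,0],"twist":0,"gripper":0},
])

```text
clock: 18.97
eef_pos: [470.2, 28.9, 133.1]
tcp_rot: [3.142, 0.001, -1.468]
contact_force: [0.4, 0.7, -0.1]
opening: -0.001
```

Request:
arm_command([
  {"translation":[0,0,0],"twist":0,"gripper":0},
  {"translation":[0,0,0],"twist":0,"gripper":0},
  {"translation":[0,0,0],"twist":0,"gripper":0},
  {"translation":[0,0,0],"twist":0,"gripper":0},
  {"translation":[0,0,0],"twist":0,"gripper":0},
])

```text
clock: 19.38
eef_pos: [470.3, 28.9, 133.1]
tcp_rot: [-3.142, 0.001, -1.468]
contact_force: [-0.2, 0.8, -0.3]
opening: 0.004
```

```bash
python3 sw.py .104 130 15; python3 -c "
from ov import *
from rig import grab_frame
s=grab_frame('scene');cv2.imwrite('pics/s17r.png',s);cv2.imwrite('pics/s17.png',cv2.convertScaleAbs(cv2.resize(s[120:260,260:400],None,fx=4.2,fy=4.2,interpolation=2),alpha=1.4))"
```

```text
t 19.38 pos [470.3  28.9 133.1] rpy [-3.1416e+00  1.2000e-03 -1.4682e+00] F [-0.19  0.76 -0.28] M [ 0.01  -0.035 -0.036] open 0.004
tool cm [-0.07  0.01  0.31] twist -0.0014
tgt [470.1  29.6]
```

View pics/s17.png

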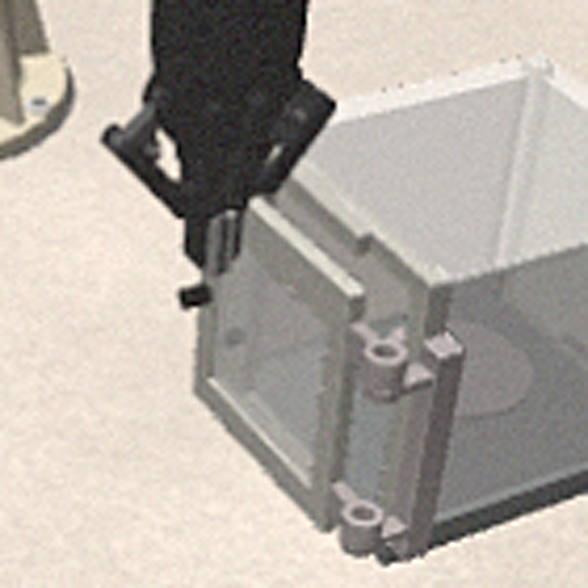

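Request:
arm_command([
  {"translation":[0.3,0,0],"twist":0,"gripper":0},
  {"translation":[0.8,0,0],"twist":0,"gripper":0},
  {"translation":[1.6,0,0],"twist":0,"gripper":0},
  {"translation":[2.6,0,0],"twist":0,"gripper":0},
  {"translation":[3.5,0,0],"twist":0,"gripper":0},
])

```text
clock: 19.85
eef_pos: [474.0, -7.1, 133.1]
tcp_rot: [-3.141, 0.001, -1.468]
contact_force: [0.2, -0.3, -0.5]
opening: -0.004
```

```bash
python3 go.py; python3 -c "
from ov import *
from rig import grab_frame
s=grab_frame('scene');cv2.imwrite('pics/s18r.png',s);cv2.imwrite('pics/s18.png',cv2.convertScaleAbs(cv2.resize(s[120:260,260:400],None,fx=4.2,fy=4.2,interpolation=2),alpha=1.4))"
```

```text
t 19.85 pos [474.   -7.1 133.1] rpy [-3.1415e+00  1.0000e-03 -1.4681e+00] F [ 0.16 -0.25 -0.52] M [-0.043 -0.083  0.03 ] open -0.004
```

View pics/s18.png

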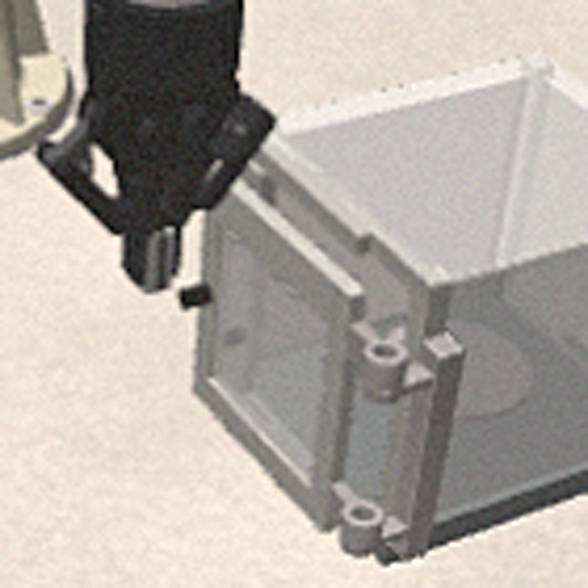

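Request:
arm_command([
  {"translation":[2,0,-1],"twist":0,"gripper":0},
  {"translation":[5,0,-3.0],"twist":0,"gripper":0},
  {"translation":[8,0,-5.5],"twist":0,"gripper":0},
  {"translation":[11,0,-8],"twist":0,"gripper":0},
  {"translation":[14,0,-10],"twist":0,"gripper":0},
])

```text
clock: 20.32
eef_pos: [488.5, -149.5, 234.9]
tcp_rot: [-3.14, 0.0, -1.469]
contact_force: [0.2, -0.3, 0.4]
opening: -0.0
```

Request:
arm_command([
  {"translation":[3.5,0,0],"twist":0,"gripper":0},
  {"translation":[7,0,0],"twist":0,"gripper":0},
  {"translation":[10,0,0],"twist":0,"gripper":0},
  {"translation":[12,0,0],"twist":0,"gripper":0},
  {"translation":[12,0,0],"twist":0,"gripper":0},
])

```text
clock: 20.73
eef_pos: [500.7, -273.1, 234.9]
tcp_rot: [-3.14, -0.002, -1.472]
contact_force: [-1.1, 1.3, 0.1]
opening: 0.001
```

```bash
python3 go.py; python3 -c "
from ov import *
from rig import grab_frame
s=grab_frame('scene');cv2.imwrite('pics/s19r.png',s);cv2.imwrite('pics/s19.png',cv2.convertScaleAbs(cv2.resize(s[130:250,290:370],None,fx=5,fy=5,interpolation=2),alpha=1.4))
s=grab_frame('top');cv2.imwrite('pics/t19r.png',s);cv2.imwrite('pics/t19.png',cv2.convertScaleAbs(cv2.resize(s[160:260,180:260],None,fx=6,fy=6,interpolation=2),alpha=1.6))
s=cv2.imread('pics/scene0.png')
for n,b in(('scene',s),):
  cv2.imwrite('pics/full19.png',cv2.imread('pics/s19r.png'))
"
```

```text
t 20.73 pos [ 500.7 -273.1  234.9] rpy [-3.1397e+00 -1.5000e-03 -1.4722e+00] F [-1.15  1.33  0.13] M [0.05  0.03  0.024] open 0.001
```

View pics/s19.png

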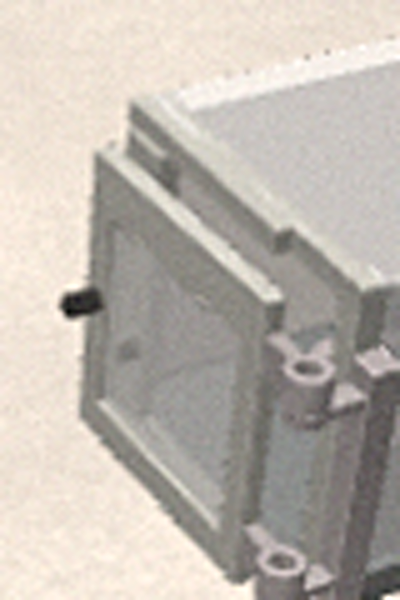

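View pics/t19.png

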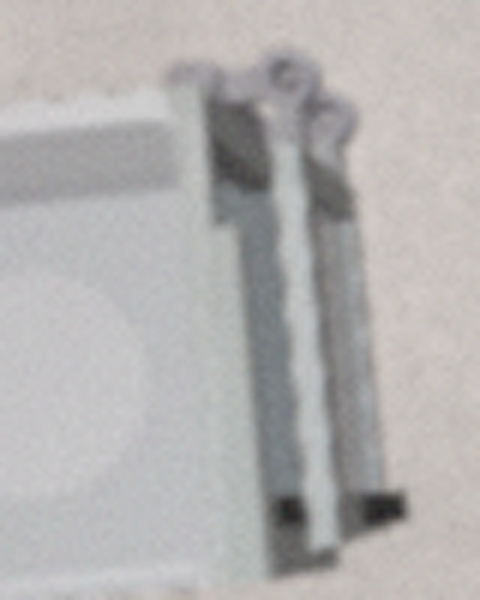

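View pics/full19.png

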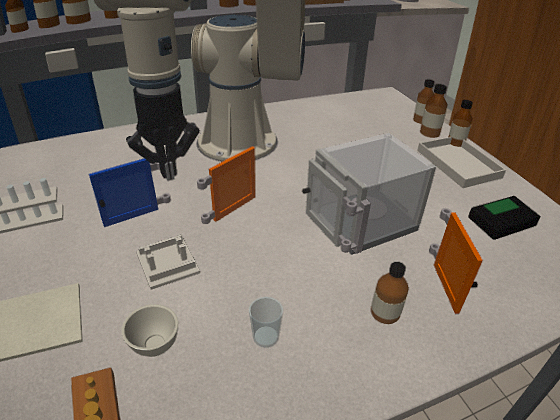

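Request:
arm_command([
  {"translation":[0,0,0],"twist":0,"gripper":0},
  {"translation":[0,0,0],"twist":0,"gripper":0},
  {"translation":[0,0,0],"twist":0,"gripper":0},
  {"translation":[0,0,0],"twist":0,"gripper":0},
  {"translation":[0,0,0],"twist":0,"gripper":0},
])

```text
clock: 21.25
eef_pos: [500.3, -269.0, 234.6]
tcp_rot: [-3.141, 0.001, -1.47]
contact_force: [-0.1, -0.7, -0.3]
opening: 0.001
```

Request:
arm_command([
  {"translation":[0,0,0],"twist":0,"gripper":0},
  {"translation":[0,0,0],"twist":0,"gripper":0},
  {"translation":[0,0,0],"twist":0,"gripper":0},
  {"translation":[0,0,0],"twist":0,"gripper":0},
  {"translation":[0,0,0],"twist":0,"gripper":0},
])

```text
clock: 21.67
eef_pos: [500.3, -269.0, 234.6]
tcp_rot: [-3.141, 0.001, -1.47]
contact_force: [0.0, -0.0, -0.6]
opening: -0.001
```

```bash
python3 go.py; python3 -c "
from ov import *
from rig import grab_frame
t=grab_frame('top');cv2.imwrite('pics/t20r.png',t);s=grab_frame('scene');cv2.imwrite('pics/s20r.png',s)
a=cv2.imread('pics/t19r.png')
print('diff',np.abs(t[225:260,215:260].astype(int)-a[225:260,215:260]).mean(), np.abs(t[60:90,20:120].astype(int)-a[60:90,20:120]).mean())
k=9
f=lambda im:cv2.convertScaleAbs(cv2.resize(im[228:260,215:258],None,fx=k,fy=k,interpolation=2),alpha=1.8)
b=cv2.imread('pics/top0.png')
# nominal predictions: free edge inner/outer at top for shut yaw; buffer tips
o=np.hstack([f(b),f(t)])
cv2.imwrite('pics/t20.png',o)
sh=(494.29,176.35,.104)
print(((proj('top',W(sh,[[-62,-121,150],[-62,-100,150]],0))-[215,228])*k).round())
"
```

```text
t 21.67 pos [ 500.3 -269.   234.6] rpy [-3.1407e+00  7.0000e-04 -1.4703e+00] F [ 0.01 -0.   -0.65] M [ 0.002  0.03  -0.012] open -0.001
diff 1.5803174603174603 1.3572222222222223
[[179. 131.]
 [ 90. 142.]]
```

View pics/t20.png

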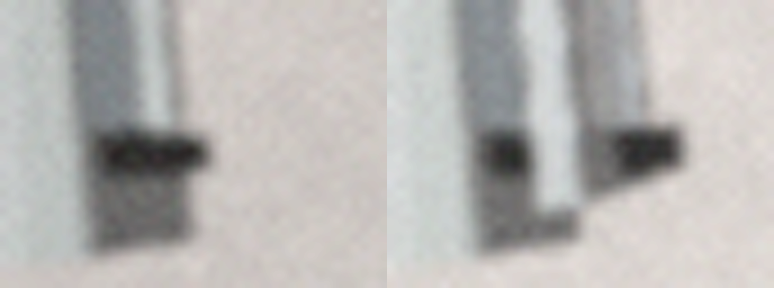

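```bash
python3 -c "
from h import *
sh=(494.29,176.35,.104);k=9
L=[[-62,y,175] for y in(-113,-117,-121,-131)]
print(((proj('top',W(sh,L,0))-[215,228]+.5)*k).round())
print('lower buf',((proj('top',W(sh,[[-62,-121,60]],0))-[215,228]+.5)*k).round())
H=(597.3,63)
for psi in(.04,.06,.08,.104,.12):
  print(psi,proj('scene',W((*H,psi),[[-166,-5,135],[-166,-5,-15],[-26,-5,135]],40)).round(1).tolist(), ((proj('top',W((*H,psi),[[-140,5,135],[-140,-5,135]],40))-[215,228]+.5)*k).round().tolist())
"
python3 - <<'E'
import cv2,numpy as np
s=cv2.imread("pics/s20r.png")
k=14;a,b,w,h=300,155,50,32
def c(a,b,w,h):
    im=cv2.resize(s[b:b+h,a:a+w],None,fx=k,fy=k,interpolation=2);im=cv2.normalize(im,None,0,255,32)
    for i in range(0,w,5): cv2.putText(im,str(a+i),(i*k,10),0,.35,(0,0,255),1)
    for i in range(0,h,5): cv2.putText(im,str(b+i),(0,i*k+k//2+4),0,.35,(0,0,255),1)
    return im
cv2.imwrite("pics/z20.png",np.hstack([c(302,152,27,40),c(302,195,27,40)]))
E
```

```text
[[134. 139.]
 [151. 137.]
 [169. 135.]
 [213. 129.]]
lower buf [[230. 138.]]
0.04 [[312.2, 156.5], [308.1, 209.5], [344.0, 190.1]] [[112.0, 82.0], [156.0, 80.0]]
0.06 [[310.9, 156.8], [306.9, 209.8], [343.8, 190.2]] [[125.0, 82.0], [169.0, 79.0]]
0.08 [[309.6, 157.2], [305.7, 210.2], [343.6, 190.2]] [[137.0, 81.0], [181.0, 77.0]]
0.104 [[308.1, 157.6], [304.3, 210.6], [343.4, 190.3]] [[152.0, 80.0], [196.0, 75.0]]
0.12 [[307.1, 157.9], [303.4, 210.9], [343.3, 190.4]] [[162.0, 79.0], [205.0, 73.0]]
```

View pics/z20.png

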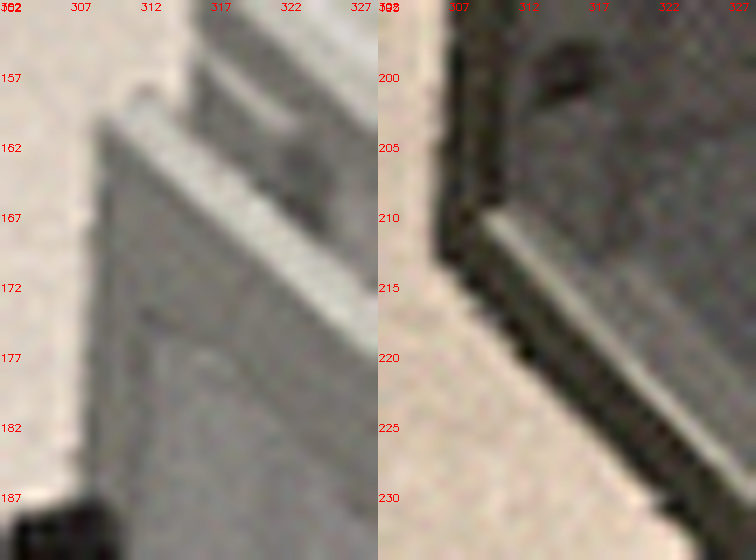

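Run:
```python
import cv2,numpy as np
for i in (15,16,17,18,19,20):
    g=cv2.cvtColor(cv2.imread(f"pics/s{i}r.png"),6).astype(float)
    r=g[193:207,295:320].mean(0); 
    th=(r[:6].mean()+r[14:17].mean())/2 if 0 else 110
    j=np.where(r<th)[0][0]; x=295+j-1+(r[j-1]-th)/(r[j-1]-r[j])
    # bottom edge: columns 320-326 scanning up
    c=np.array([g[200:250,u] for u in range(312,316)]).mean(0)
    jj=np.where((c[:-1]<110)&(c[1:]>=110))[0]; y=[round(200+q+(110-c[q])/(c[q+1]-c[q]),2) for q in jj]
    print(i,round(x,2),y)
```

```text
15 306.39 [np.float64(209.95), np.float64(221.22)]
16 307.51 [np.float64(209.05), np.float64(220.13)]
17 306.69 [np.float64(210.0), np.float64(220.75)]
18 306.68 [np.float64(209.0), np.float64(220.81)]
19 306.65 [np.float64(206.0), np.float64(209.29), np.float64(221.29)]
20 306.64 [np.float64(209.36), np.float64(221.05)]
```

```bash
python3 -c "
from ov import *
ov('pics/s20r.png','pics/ov20.png',597.4,62.4,597.4,62.4,40,x0=325,y0=190,x1=375,y1=260,k=8)"
```

```text
(no output)
```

View pics/ov20.png

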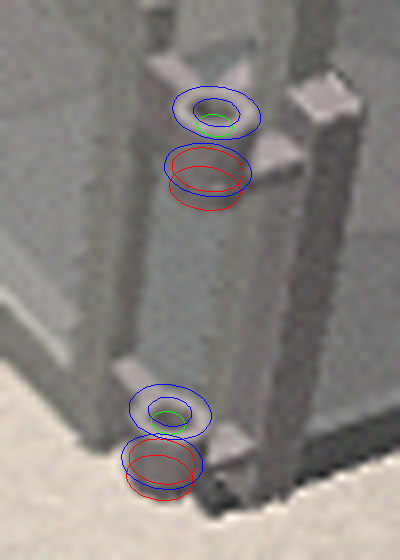

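The overlay of the fully-home geometry (40/140 mm) falls right on both knuckles. The door is shut and not moving, and the robot is clear of everything, so I'm handing in.

```bash
python3 -c "
from rig import job
print(job.sign_off())"
```

```text
the job is handed in; nothing more can be done
None
```

The door is hung on both pins and shut against its buffers, and I handed the job in at about 22 s of the 72 s.

**What I did:**
- I gripped the clear door in the white rack by its top edge, lifted it 60 mm and brought it in from the shield's -y side.
- I lined it up over the pins from the camera images. It went down without touching until the weight came off the wrist, with the height reading about 0.3 mm below fully home.
- I let go, then pushed the door shut with closed fingers and backed the arm off clear.

**Last checks:**
- The fully-home knuckle positions drawn on the last picture match both knuckles.
- The door did not move in the pictures over the last 2 s or so. From above, no gap shows between its inner face and the buffers.
- In the last full picture the rack is empty, and the bottle, mortar, beaker and the blue and orange doors stand where they were.

**What was less clean:**
- **Force at closing:** I pushed a little too far into the buffers, and the wrist read 15 N for a moment. That is under the limits; the door sprang back about 2 mm and stayed.
- **Cameras:** The two disagreed by up to about 5 mm, so the alignment rests on relative measurements. From the pictures alone, I can only say the door touches the buffers to within about 1 mm.

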